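# Clear the inspection bench

### The arm

A 7-joint arm with a two-finger parallel gripper is mounted at the origin on the work surface. World frame = base frame: x ahead of the robot, y to its left, z up, the work surface at z = 0. Lengths are in m, angles in rad, forces in N, time in s.
With the tool pointing down it reaches from about 0.425 to 0.875 m from the base axis. Payload 4.7 kg.
Tool frame: the origin (TCP) lies on the centre line of the jaws, within the pads' length; the fingertips stand ahead of it and the grasp point (between the pads) lies 8 mm behind it (ctrl.finger_overhang is the x of the fingertips in the tool frame, in m); x points along the fingers, z is the direction in which the jaws open and shut, and the axes are right-handed (so a half turn about x gives the same grasp; the last joint's range is limited). The gripper opens to 87 mm and grips with 3 to 60 N. Pads are 19 mm wide; open, the fingers measure 117 mm over their backs; the gripper's body (75 mm by 190 mm) begins 51 mm behind the grasp point.
Start: joints at [1.194, 0.321, -0.07, 1.45, 0.023, 1.371, -0.057], TCP at [0.248, -0.601, 0.234] pointing down, gripper open.
Joint ranges: [-2.86, 2.86], [-0.3, 2.09], [-1.38, 1.24], [0.06, 2.45], [-1.56, 4.7], [0.09, 2.05], [-2.69, 2.69]. Speed limits (rad/s): [2.57, 2.57, 3.14, 3.14, 3.14, 3.14, 3.14].

### API

Orientations are given as a rotation vector (axis times angle).
In Python, from bench import readout, viewer, job, nets, ctrl gives the robot as it stands.
- The arm moves only by the shell command python3 -m creep 'ROWS' [FORCE]. ROWS is JSON, a list of rows, each an object with "linear": the shift along the tool's x, y, z in m, a list of three; "twist": the turn, a rotation vector about the tool's x, y, z in degrees, a list of three; "fingers": the gripper's target within -1 to 1 (shut at 1, half-way at 0, fully open at -1). A call has 1 to 8 rows; each row is the pose to reach, as a shift and turn from the pose commanded when the call began, along the tool's axes at that moment; what a row does not reach only later rows make up. A row lasts 1/12 s, in which the tool goes at most 41.7 mm and 7.16 degrees, less where a joint would pass 70% of its speed; a pose out of reach is approached as far as the arm can. A call with a gripper value outside its range is refused whole. The fingers move at their own pace and stop on an object; FORCE is the grip in N (left out, the last holds). Time passes only in rows, so rows that repeat a pose let the fingers close. It gives the time, the measured TCP pose, the force and the opening at its end, in the units of the state.
- readout.get_state(): the state, without advancing time (a new reading comes with each control period).
- viewer.get_image(name): name is "side" or "top" or "wrist"; returns (picture, depth): 480x640x3 uint8, red, green, blue; 480x640 float32, m along the optical axis (not along the pixel's ray), 0 where there is no reading.
- viewer.camera_params(name): a dict with "K" (3x3 intrinsics, pixels), "cam_to_world" (4x4, takes a point from camera to world coordinates). Camera axes: x right, y down, z forward; pixel columns grow to the right and rows downward; lengths in m; the calibration is good to about 2 mm. A picture is of the moment at which its call begins: read the wrist's pose just before it. camera_params takes no time and is no camera call; for the wrist camera it gives the pose at the moment of the call.
- job.close_job(): hands the job in, once; it reports no verdict.
Trained networks look in the newest picture that a camera, given by its name, has taken for a name from the list of things; names that differ only in an ending like _2 or _b are one class to them, and where a whole thing is asked for, a point or a joint stands for the part that bears it (a point fixed in the world has none). Each returns a list of dicts, best first, with "conf" (0 to 1); they miss things now and then, are a little off and sometimes report something else, mostly with a low value. They report only what shows in the picture. A call takes as long as a camera call.
- nets.boxes_of(camera, label): "centre" ([x, y, z] in m, in world coordinates, good to about 4 mm: the middle of the surface that is visible of it).
- nets.place_of(camera, label): "centre" ([x, y, z] in m, in world coordinates, good to about 4 mm: a listed point, or the origin of a listed thing).
The state is a dict: "time": time; "joint_positions": joint angles; "qd": joint speeds; "joint_torque": joint torques, N m; "position": TCP position; "tool_rot": TCP orientation; "ft_force": force on the tool from outside, world axes, zero at the start; "torque": the same for the moment, N m; "grip_width": opening from 0.0 (shut) to 1.0 (fully open).
Only numpy, scipy, OpenCV 4.12 (cv2) and the standard library are available. Lean on these libraries where they do the work, as an engineer would, in place of code of your own. Each camera call takes 0.05 s, during which the arm holds its last target.

### The job

Inspection is over, so clear the bench: pour all the stoppers from the cup into the steel bowl, leaving none elsewhere, and set the empty cup upright back in the middle of its cork mat. Slide every sample plate fully home into a bay of the storage dock, one to a bay with its grip tab outside, and lift the spool-shaped gauge out of the tub and stand it upright in the middle of the square rubber pad. Leave the brass block in the tub and leave the jar and wash bottle where they are.

Things in the scene. Friction and masses are not known exactly. Their poses are not given: they have to be found in the camera images.
- plate1: aluminium sample plate, flat on the bench: slab 110 long (x) x 70 wide (y) x 8 thick, 120 g, with an upright grey grip tab on its rear (-x) end: 30 long (x), 12 thick (y), centred at x -40, y 0, its top at z 45. Origin: centre of the slab's underside. Its +x end enters the dock first. Two or three plates are present
- plate2: aluminium sample plate, flat on the bench: slab 110 long (x) x 70 wide (y) x 8 thick, 120 g, with an upright grey grip tab on its rear (-x) end: 30 long (x), 12 thick (y), centred at x -40, y 0, its top at z 45. Origin: centre of the slab's underside. Its +x end enters the dock first. Two or three plates are present
- plate3: aluminium sample plate, flat on the bench: slab 110 long (x) x 70 wide (y) x 8 thick, 120 g, with an upright grey grip tab on its rear (-x) end: 30 long (x), 12 thick (y), centred at x -40, y 0, its top at z 45. Origin: centre of the slab's underside. Its +x end enters the dock first. Two or three plates are present
- stopper1: terracotta-brown barrel-shaped stopper, 21 diameter, 22 high, narrowing to 16 diameter at both ends, 15 g. Origin: centre of one flat end, its z axis runs along the barrel, which ends at z 22. Starts in the cup; five to eight are present
- stopper2: terracotta-brown barrel-shaped stopper, 21 diameter, 22 high, narrowing to 16 diameter at both ends, 15 g. Origin: centre of one flat end, its z axis runs along the barrel, which ends at z 22. Starts in the cup; five to eight are present
- stopper3: terracotta-brown barrel-shaped stopper, 21 diameter, 22 high, narrowing to 16 diameter at both ends, 15 g. Origin: centre of one flat end, its z axis runs along the barrel, which ends at z 22. Starts in the cup; five to eight are present
- stopper4: terracotta-brown barrel-shaped stopper, 21 diameter, 22 high, narrowing to 16 diameter at both ends, 15 g. Origin: centre of one flat end, its z axis runs along the barrel, which ends at z 22. Starts in the cup; five to eight are present
- stopper5: terracotta-brown barrel-shaped stopper, 21 diameter, 22 high, narrowing to 16 diameter at both ends, 15 g. Origin: centre of one flat end, its z axis runs along the barrel, which ends at z 22. Starts in the cup; five to eight are present
- stopper6: terracotta-brown barrel-shaped stopper, 21 diameter, 22 high, narrowing to 16 diameter at both ends, 15 g. Origin: centre of one flat end, its z axis runs along the barrel, which ends at z 22. Starts in the cup; five to eight are present
- stopper7: terracotta-brown barrel-shaped stopper, 21 diameter, 22 high, narrowing to 16 diameter at both ends, 15 g. Origin: centre of one flat end, its z axis runs along the barrel, which ends at z 22. Starts in the cup; five to eight are present
- stopper8: terracotta-brown barrel-shaped stopper, 21 diameter, 22 high, narrowing to 16 diameter at both ends, 15 g. Origin: centre of one flat end, its z axis runs along the barrel, which ends at z 22. Starts in the cup; five to eight are present
- dock: low grey dock with a white top, fixed: 267 wide (y), 44 high. Its front (-x) face has three side-by-side bays towards the robot, each 73 wide, 12 high, floored by the bench, 75 deep from x -40 to an end wall at x +35; the walls between have pointed noses (to x -46) that lead a plate in. Origin: centre of the underside. Plates go in along +x
- bay1 (a point): where the origin of a plate lies when it is fully home in the right-hand bay (dock x -20, y -85, z 0); the plate's x axis then points along the dock's x axis and its tab stands outside, in front of the dock face. Any plate may go in any bay
- bay2 (a point): the same for the middle bay (dock y 0)
- bay3 (a point): the same for the left-hand bay (dock y +85)
- cup: white plastic cup, 105 tall, outer diameter 60 at the foot widening to 68 at the rim, wall 3, floor 5 thick, about 110 g empty, holding the stoppers at first. Origin: centre of the underside, z towards the mouth
- bowl: loose round steel bowl, rim diameter 136, 60 high, wall 4, 450 g, empty at first. Origin: centre of the underside. It stands either left or right of the cup
- mat: round cork mat, diameter 100, 4 thick, fixed to the bench; the cup stands on it. Origin: centre of the underside, so its top is at z 4
- tub: grey open rectangular tub fixed to the bench, outside 130 (x) x 90 (y) x 45 high, walls and floor 4, holding the gauge and a small brass block. Origin: centre of the underside
- gauge: spool-shaped steel gauge standing upright in the tub, 90 tall: foot 44 diameter, stem 24 diameter, head 36 diameter from z 62 to z 90; about 250 g. Origin: centre of the underside
- block: plain brass block 34 x 50 x 30 high that lies in the tub beside the gauge and stays there. Origin: centre of the underside
- pad: square grey rubber pad 80 x 80, 4 thick, fixed to the bench. Origin: centre of the underside, so its top is at z 4
- jar: bystander: closed amber glass jar, diameter 56, 85 tall. Origin: centre of the underside
- washbottle: bystander: white wash bottle, diameter 64, 140 tall. Origin: centre of the underside

How it is judged:
By the outcome, as a careful person would: the job done as asked, in the order asked, and still so for the second after the job is handed in, with the robot touching nothing.
Of stopper5, stopper6, stopper7, stopper8 only 1 to 4 are there at a start; the rules pass over those that are not, and their reading is None.
Of plate1, plate2, plate3 only 2 to 3 are there at a start; the rules pass over those that are not, and their reading is None.
At some moment in a run one of plate1, plate2, plate3 may be knocked a few centimetres aside while the robot is not near it.
It also fails if it takes over 210 s, if anything falls off the work surface, if the arm or the gripper's body presses on something with over 40 N, if the wrist force passes 120 N, or if a joint passes its speed limit or range.

## Working session

There is one attempt and no reset: what is moved stays moved. The work goes in short steps, Python scripts to look and compute and a shell command to move; the robot and the scene stay as the last step left them, time stands still between calls to the robot, and variables do not carry over. Pictures are saved under pics/ and viewed, and the job is handed in when it is done.

```bash
ls -la; mkdir -p pics; python3 - <<'E'
from bench import readout, viewer, job, nets, ctrl
import cv2, numpy as np
s=readout.get_state(); print(s); print(ctrl.finger_overhang)
for n in ['top','side','wrist']:
    im,d=viewer.get_image(n); cv2.imwrite(f'pics/{n}0.png',im[:,:,::-1])
    p=viewer.camera_params(n); print(n,p['K'].round(1).tolist(),p['cam_to_world'].round(3).tolist())
E
```

```text
total 12
drwxr-xr-x  3 agent agent 4096 Dec  6 22:42 .
drwxr-xr-x 23 root  root  4096 Dec  6 22:42 ..
drwxr-xr-x  2 agent agent 4096 Dec  6 22:42 pics
{'time': 0.0, 'joint_positions': array([ 1.19411891,  0.32181882, -0.07009376,  1.45170133,  0.02263572,
        1.37077735, -0.05688022]), 'qd': array([ 0.00144863,  0.00039962,  0.0004532 ,  0.00118288,  0.00043843,
       -0.00024607, -0.00062433]), 'joint_torque': array([ 3.74180272e-04, -4.91288638e+01, -4.03594449e-01, -3.12524521e+01,
       -6.39846898e-02,  4.37054154e-02,  1.48402469e-04]), 'position': array([ 0.24733306, -0.60052219,  0.23245106]), 'tool_rot': array([ 0.91766903,  1.37082881, -0.916094  ]), 'ft_force': array([-0.33684357, -0.43270867, -0.700152  ]), 'torque': array([-0.02870981,  0.00350823,  0.07870216]), 'grip_width': 1.0009540458596449}
0.011
top [[539.1, 0.0, 318.6], [0.0, 539.1, 245.9], [0.0, 0.0, 1.0]] [[0.027, -0.978, 0.205, 0.361], [-1.0, -0.026, 0.004, 0.059], [0.002, -0.205, -0.979, 1.117], [0.0, 0.0, 0.0, 1.0]]
side [[584.0, 0.0, 319.8], [0.0, 584.0, 237.1], [0.0, 0.0, 1.0]] [[-0.846, -0.348, 0.404, -0.013], [-0.533, 0.557, -0.637, 0.969], [-0.003, -0.754, -0.657, 1.02], [0.0, 0.0, 0.0, 1.0]]
wrist [[334.3, 0.0, 316.6], [0.0, 334.3, 244.1], [0.0, 0.0, 1.0]] [[0.381, -0.883, -0.273, 0.324], [-0.925, -0.364, -0.111, -0.569], [-0.001, 0.295, -0.955, 0.385], [0.0, 0.0, 0.0, 1.0]]
```

View pics/top0.png

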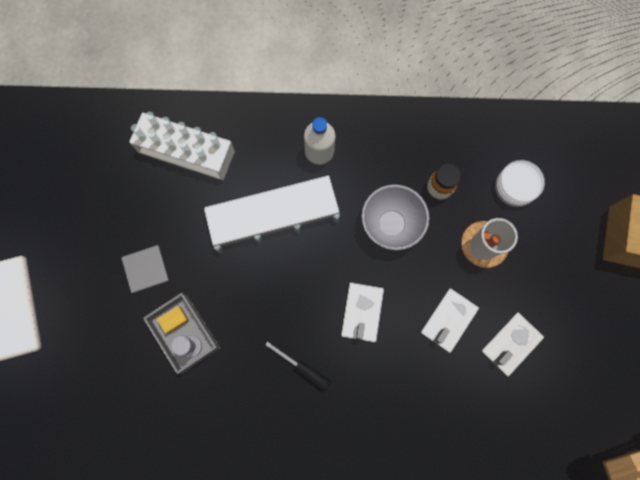

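View pics/side0.png

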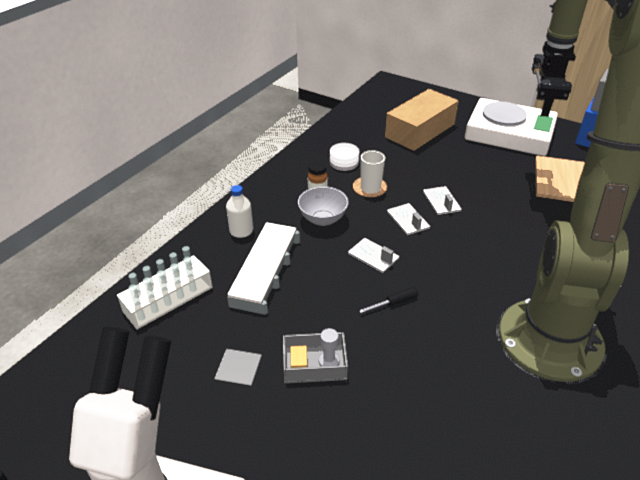

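View pics/wrist0.png

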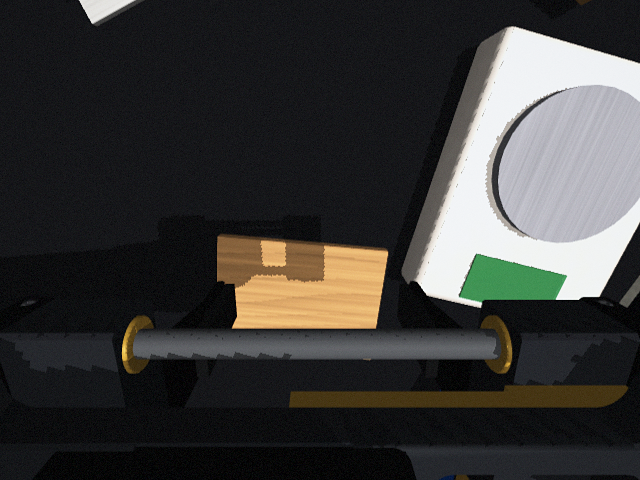

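```bash
python3 - <<'E'
from bench import nets
for n in ['plate1','cup','bowl','mat','tub','gauge','block','pad','jar','washbottle','dock','bay1','bay2','bay3','stopper1']:
  for c in ['top','side']:
    for f in ('place_of','boxes_of'):
      if f=='boxes_of' and n.startswith('bay'): continue
      try:
        r=getattr(nets,f)(c,n)
        print(n,c,f,[(round(x['conf'],2),[round(float(v),3) for v in x['centre']],{k:v for k,v in x.items() if k not in('conf','centre')}) for x in r[:8]])
      except Exception as e: print(n,c,f,e)
E
```

```text
plate1 top place_of [(0.84, [0.401, -0.336, -0.003], {}), (0.7, [0.451, -0.213, -0.002], {}), (0.67, [0.456, -0.029, 0.001], {})]
plate1 top boxes_of [(0.94, [0.45, -0.209, 0.007], {}), (0.76, [0.403, -0.33, 0.004], {}), (0.64, [0.46, -0.031, 0.009], {}), (0.43, [0.382, 0.308, 0.093], {})]
plate1 side place_of [(0.92, [0.451, -0.207, -0.001], {}), (0.82, [0.401, -0.333, -0.004], {}), (0.71, [0.458, -0.033, 0.003], {})]
plate1 side boxes_of [(0.81, [0.452, -0.021, 0.009], {}), (0.73, [0.447, -0.193, 0.004], {}), (0.71, [0.403, -0.316, 0.003], {})]
cup top place_of [(0.71, [0.604, -0.282, 0.003], {}), (0.48, [0.401, -0.337, -0.003], {}), (0.22, [0.609, -0.294, 0.007], {})]
cup top boxes_of [(0.85, [0.606, -0.282, 0.076], {})]
cup side place_of [(0.76, [0.604, -0.284, 0.006], {}), (0.67, [0.458, -0.031, 0.002], {})]
cup side boxes_of [(0.57, [0.595, -0.263, 0.076], {})]
bowl top place_of [(0.56, [0.647, -0.088, 0.006], {})]
bowl top boxes_of [(0.64, [0.658, -0.095, 0.027], {})]
bowl side place_of [(0.79, [0.647, -0.096, -0.001], {})]
bowl side boxes_of [(0.89, [0.659, -0.119, 0.037], {}
[... 2701 characters left out ...]
.001], {})]
bay2 side place_of [(0.76, [0.663, 0.074, 0.005], {}), (0.68, [0.631, 0.157, -0.001], {}), (0.57, [0.61, 0.232, -0.004], {})]
bay3 top place_of [(0.96, [0.61, 0.239, -0.001], {}), (0.95, [0.639, 0.156, 0.004], {}), (0.59, [0.662, 0.075, -0.001], {})]
bay3 side place_of [(0.76, [0.663, 0.074, 0.005], {}), (0.68, [0.631, 0.157, -0.001], {}), (0.57, [0.61, 0.232, -0.004], {})]
stopper1 top place_of [(0.55, [0.617, -0.279, 0.031], {}), (0.48, [0.613, -0.293, 0.007], {}), (0.41, [0.611, -0.295, 0.029], {})]
stopper1 top boxes_of [(0.68, [0.61, -0.292, 0.052], {}), (0.31, [0.534, 0.427, 0.005], {}), (0.24, [0.606, -0.282, 0.077], {})]
stopper1 side place_of []
stopper1 side boxes_of []
```

The top view shows three plates at about (362,312), (450,320) and (513,344). The cup stands on its mat at (490,242), with the bowl to its left at (395,217). The dock is at (272,212), the tub at (181,333) with the gauge, and the pad at (145,269). Next I'll measure them geometrically.

```bash
cat > h.py <<'E'
from bench import readout, viewer, job, nets, ctrl
import cv2, numpy as np
from scipy.spatial.transform import Rotation as R
def snap(n,name=None):
    p0=viewer.camera_params(n)
    im,d=viewer.get_image(n)
    if name: cv2.imwrite(f'pics/{name}.png',im[:,:,::-1])
    K=p0['K'];T=p0['cam_to_world']
    v,u=np.mgrid[0:480,0:640]
    P=np.stack([(u-K[0,2])/K[0,0]*d,(v-K[1,2])/K[1,1]*d,d],-1)@T[:3,:3].T+T[:3,3]
    P[d<=0]=np.nan
    return im,d,P
def rect(pts):
    (c,s,a)=cv2.minAreaRect((pts*1000).astype(np.float32)); return np.array(c)/1000,s,a
def near(P,c,r): return np.hypot(P[...,0]-c[0],P[...,1]-c[1])<r
def plates(P,im,cs):
    out=[]
    for c in cs:
        m=near(P,c,.085)&(P[...,2]>.003)&(P[...,2]<.013)&(im.max(-1)>140)
        m=cv2.morphologyEx(m.astype(np.uint8),cv2.MORPH_CLOSE,np.ones((5,5)))>0
        n,l,st,_=cv2.connectedComponentsWithStats(m.astype(np.uint8)); 
        if n<2: out.append(None);continue
        m=(l==1+st[1:,4].argmax())&np.isfinite(P[...,0])
        cc,s,a=rect(P[m][:,:2])
        t=near(P,c,.085)&(P[...,2]>.03)&(P[...,2]<.055)
        tc=P[t][:,:2].mean(0)
        # axis along long side, pointing away from tab
        b=cv2.boxPoints(((0,0),s,a)); e1=b[1]-b[0];e2=b[2]-b[1]
        e=e1 if np.linalg.norm(e1)>np.linalg.norm(e2) else e2
        e=e/np.linalg.norm(e)
        if e@(cc-tc)<0:e=-e
        out.append(dict(c=cc.round(4),s=np.round(s,1),yaw=round(float(np.degrees(np.arctan2(e[1],e[0]))),1),tab=tc.round(4),ztab=P[t][:,2].max().round(3)))
    return out
def tool(s=None):
    s=s or readout.get_state(); return s['position'],R.from_rotvec(s['tool_rot'])
E
python3 - <<'E'
from h import *
im,d,P=snap('top')
for p in plates(P,im,[(.401,-.335),(.451,-.21),(.457,-.03)]): print(p)
# dock top
m=near(P,(.655,.163),.17)&(P[...,2]>.036)&(P[...,2]<.052)&(im.min(-1)>150)
print('dock',rect(P[m][:,:2]),P[m][:,2].mean())
m=near(P,(.533,.427),.07)&(P[...,2]>-.005)&(P[...,2]<.012)&(im.max(-1)>60); print('pad',rect(P[m][:,:2]),P[m][:,2].mean())
m=near(P,(.405,.334),.1)&(P[...,2]>.038)&(P[...,2]<.052); print('tub',rect(P[m][:,:2]))
m=near(P,(.38,.316),.04)&(P[...,2]>.085)&(P[...,2]<.102);print('gauge',P[m][:,:2].mean(0),rect(P[m][:,:2]),P[m][:,2].mean())
m=near(P,(.604,-.283),.06)&(P[...,2]>.1)&(P[...,2]<.12);print('cup',cv2.minEnclosingCircle((P[m][:,:2]*1000).astype(np.float32)),rect(P[m][:,:2]))
m=near(P,(.648,-.092),.09)&(P[...,2]>.055)&(P[...,2]<.068);print('bowl',cv2.minEnclosingCircle((P[m][:,:2]*1000).astype(np.float32)),rect(P[m][:,:2]))
m=near(P,(.613,-.288),.06)&(P[...,2]>.001)&(P[...,2]<.008)&(im[...,0]>90);print('mat',cv2.minEnclosingCircle((P[m][:,:2]*1000).astype(np.float32)))
print('dish',P[183,520],P[165,520],P[183,545])
s=readout.get_state();p,r=tool(s);print(s['time'],r.as_matrix().round(3))
T=viewer.camera_params('wrist')['cam_to_world'];print('cam in tool',r.inv().apply(T[:3,3]-p), (r.inv().as_matrix()@T[:3,:3]).round(2))
print([x for x in dir(ctrl) if x[0]!='_'])
E
```

```text
{'c': array([ 0.4027, -0.3352]), 's': array([ 71.4, 111.9]), 'yaw': -44.1, 'tab': array([ 0.374 , -0.3059]), 'ztab': np.float64(0.05)}
{'c': array([ 0.4467, -0.2087]), 's': array([ 71.6, 110.4]), 'yaw': -33.7, 'tab': array([ 0.4134, -0.1849]), 'ztab': np.float64(0.05)}
{'c': array([ 0.4584, -0.0294]), 's': array([ 70.7, 110. ]), 'yaw': -7.8, 'tab': array([ 0.419, -0.023]), 'ztab': np.float64(0.052)}
dock (array([0.71067181, 0.17885258]), (199.37527465820312, 267.7438049316406), 16.670482635498047) 0.04356639512293547
pad (array([0.53733386, 0.42801251]), (84.91554260253906, 85.33732604980469), 20.681888580322266) 0.0034813292489516475
tub (array([0.40520157, 0.33349136]), (130.23910522460938, 91.14196014404297), 35.49702835083008)
gauge [0.37944593 0.31616028] (array([0.37924066, 0.31628375]), (33.13286590576172, 35.75750732421875), 1.0736242532730103) 0.093492682248448
cup ((603.358642578125, -282.26568603515625), 34.57770919799805) (array([ 0.60350513, -0.28176086]), (67.40998840332031, 66.74169921875), 12.150102615356445)
bowl ((648.5156860351562, -89.58157348632812), 67.7763900756836) (array([ 0.64848871, -0.0894108 ]), (134.0128173828125, 132.67361450195312), 42.29721450805664)
mat ((607.37255859375, -291.385498046875), 54.784706115722656)
dish [ 0.73080911 -0.3527724   0.04405146] [ 0.77143796 -0.35571666  0.04153   ] [ 0.74815635 -0.42487988 -0.00202319]
2.9 [[-0.     0.925  0.381]
 [-0.     0.381 -0.925]
 [-1.    -0.     0.   ]]
cam in tool [-1.51788252e-01  8.22214694e-02 -6.43064224e-05] [[-0.   -0.3   0.96]
 [-0.   -0.96 -0.3 ]
 [ 1.   -0.    0.  ]]
['MotionError', 'finger_overhang']
```

```bash
python3 -m creep '[{"linear":[-0.05,0,-0.1],"twist":[0,20,0],"fingers":-1},{"linear":[-0.05,0,-0.1],"twist":[0,20,0],"fingers":-1},{"linear":[-0.05,0,-0.1],"twist":[0,40,0],"fingers":-1},{"linear":[-0.05,0,-0.1],"twist":[0,40,0],"fingers":-1},{"linear":[-0.05,0,-0.1],"twist":[0,40,0],"fingers":-1},{"linear":[-0.05,0,-0.1],"twist":[0,40,0],"fingers":-1},{"linear":[-0.05,0,-0.1],"twist":[0,40,0],"fingers":-1}]'
cat > st.py <<'E'
from h import *
s=readout.get_state();p,r=tool(s)
print('t',round(s['time'],2),'q',s['joint_positions'].round(2).tolist(),'p',p.round(4).tolist(),'F',s['ft_force'].round(1).tolist(),'g',round(s['grip_width'],3));print(r.as_matrix().round(3).tolist())
E
python3 st.py
```

```text
time: 3.48
position: [0.205, -0.4966, 0.2588]
tool_rot: [1.296, 1.937, -0.619]
ft_force: [-0.5, 1.2, -2.1]
grip_width: 1.001
t 3.48 q [1.08, 0.59, 0.11, 1.19, -0.06, 2.05, -0.0] p [0.205, -0.4966, 0.2588] F [-0.5, 1.2, -2.1] g 1.001
[[-0.241, 0.924, 0.295], [0.582, 0.381, -0.718], [-0.776, -0.001, -0.63]]
```

```bash
cat >> h.py <<'E'
def Rt(az,down,roll=0):
    a,t=np.radians([az,down]);x=np.array([np.cos(a)*np.cos(t),np.sin(a)*np.cos(t),-np.sin(t)])
    z=np.array([np.sin(a),-np.cos(a),0]);y=np.cross(z,x)
    return R.from_matrix(np.stack([x,y,z],1))*R.from_euler('x',roll,degrees=True)
def down(zaz):  # pointing down, tool z azimuth zaz
    a=np.radians(zaz);x=np.array([0,0,-1.]);z=np.array([np.cos(a),np.sin(a),0]);return R.from_matrix(np.stack([x,np.cross(z,x),z],1))
def go(p,Rg):
    s=readout.get_state();p0,r0=tool(s)
    print('lin',r0.inv().apply(np.array(p)-p0).round(4).tolist(),'twist',np.degrees((r0.inv()*Rg).as_rotvec()).round(1).tolist(),'| now',p0.round(4).tolist(),'q',s['joint_positions'].round(2).tolist(),'t',round(s['time'],1))
E
python3 -c "
from h import *
go((.5,-.42,.3),Rt(65,80))
go((.55,-.42,.25),Rt(65,30))"
```

```text
lin [-0.0586, 0.3019, 0.0061] twist [-43.9, -33.5, -5.2] | now [0.205, -0.4966, 0.2588] q [1.08, 0.59, 0.11, 1.19, -0.06, 2.05, -0.0] t 3.5
lin [-0.0318, 0.3482, 0.0524] twist [-55.2, -12.0, 40.8] | now [0.205, -0.4966, 0.2588] q [1.08, 0.59, 0.11, 1.19, -0.06, 2.05, -0.0] t 3.5
```

```bash
python3 -m creep '[{"linear":[-0.02,0.1,0],"twist":[-15,-10,0],"fingers":-1},{"linear":[-0.04,0.15,0],"twist":[-30,-25,-3],"fingers":-1},{"linear":[-0.06,0.3,0],"twist":[-44,-34,-5],"fingers":-1},{"linear":[-0.06,0.3,0],"twist":[-44,-34,-5],"fingers":-1},{"linear":[-0.06,0.3,0],"twist":[-44,-34,-5],"fingers":-1},{"linear":[-0.06,0.3,0],"twist":[-44,-34,-5],"fingers":-1},{"linear":[-0.06,0.3,0],"twist":[-44,-34,-5],"fingers":-1},{"linear":[-0.06,0.3,0],"twist":[-44,-34,-5],"fingers":-1}]'; python3 -c "
from h import *
go((.5,-.42,.3),Rt(65,80))
go((.52,-.45,.25),Rt(65,30))"
```

```text
time: 4.15
position: [0.5033, -0.412, 0.3163]
tool_rot: [0.452, 1.476, -0.202]
ft_force: [-0.3, 1.5, 0.3]
grip_width: 0.999
lin [0.0146, -0.0113, -0.0002] twist [1.0, 1.6, 0.3] | now [0.5033, -0.412, 0.3163] q [0.85, 0.32, -0.15, 1.3, -0.12, 1.54, 0.29] t 4.2
lin [0.0615, -0.0387, 0.0288] twist [1.6, 1.1, 50.3] | now [0.5033, -0.412, 0.3163] q [0.85, 0.32, -0.15, 1.3, -0.12, 1.54, 0.29] t 4.2
```

```bash
python3 -m creep '[{"linear":[0.06,-0.04,0.03],"twist":[1.6,1,50],"fingers":-1},{"linear":[0.06,-0.04,0.03],"twist":[1.6,1,50],"fingers":-1},{"linear":[0.06,-0.04,0.03],"twist":[1.6,1,50],"fingers":-1},{"linear":[0.06,-0.04,0.03],"twist":[1.6,1,50],"fingers":-1},{"linear":[0.06,-0.04,0.03],"twist":[1.6,1,50],"fingers":-1},{"linear":[0.06,-0.04,0.03],"twist":[1.6,1,50],"fingers":-1},{"linear":[0.06,-0.04,0.03],"twist":[1.6,1,50],"fingers":-1},{"linear":[0.06,-0.04,0.03],"twist":[1.6,1,50],"fingers":-1}]'; python3 -c "
from h import *
go((.52,-.45,.25),Rt(65,30))
c=np.array([.6035,-.282]);
for th in (20,30):
  a=Rt(65,th).as_matrix()[:,0]; g=np.array([.6035,-.282,.078]); tcp=g+.008*a
  print(tcp, 'pre',tcp-.11*a);go(tcp-.11*a,Rt(65,th))"
```

```text
time: 4.82
position: [0.5078, -0.4606, 0.2397]
tool_rot: [1.1, 1.177, 0.459]
ft_force: [-0.3, 0.0, -2.4]
grip_width: 0.999
lin [0.0077, 0.0164, 0.006] twist [-1.6, 0.4, 0.0] | now [0.5078, -0.4606, 0.2397] q [1.2, 0.83, -0.24, 1.05, -0.7, 1.86, 0.51] t 4.8
[ 0.60667705 -0.27518679  0.07526384] pre [ 0.56299261 -0.36886838  0.11288605]
lin [0.1557, -0.0563, 0.0118] twist [-1.6, 0.5, 10.0] | now [0.5078, -0.4606, 0.2397] q [1.2, 0.83, -0.24, 1.05, -0.7, 1.86, 0.51] t 4.8
[ 0.60642799 -0.27572092  0.074     ] pre [ 0.56616819 -0.36205833  0.129     ]
lin [0.1541, -0.0386, 0.0113] twist [-1.6, 0.4, 0.0] | now [0.5078, -0.4606, 0.2397] q [1.2, 0.83, -0.24, 1.05, -0.7, 1.86, 0.51] t 4.8
```

```bash
python3 -m creep '[{"linear":[0.04,-0.015,0.003],"twist":[-0.4,0,3],"fingers":-1},{"linear":[0.08,-0.03,0.006],"twist":[-0.8,0,5],"fingers":-1},{"linear":[0.12,-0.045,0.009],"twist":[-1.2,0.3,8],"fingers":-1},{"linear":[0.155,-0.056,0.012],"twist":[-1.6,0.5,10],"fingers":-1},{"linear":[0.155,-0.056,0.012],"twist":[-1.6,0.5,10],"fingers":-1},{"linear":[0.155,-0.056,0.012],"twist":[-1.6,0.5,10],"fingers":-1}]'; python3 -c "
from h import *
a=Rt(65,20).as_matrix()[:,0]; g=np.array([.6035,-.282,.078]); tcp=g+.003*a
go(tcp,Rt(65,20))
snap('wrist','w1');snap('side','s1')"
```

```text
time: 5.32
position: [0.5685, -0.364, 0.1202]
tool_rot: [1.167, 1.087, 0.62]
ft_force: [-0.5, -0.2, 0.2]
grip_width: 0.997
lin [0.1013, -0.0085, -0.0024] twist [0.7, -0.4, 0.3] | now [0.5685, -0.364, 0.1202] q [1.15, 0.94, -0.31, 1.24, -0.77, 1.67, 0.68] t 5.3
```

View pics/w1.png

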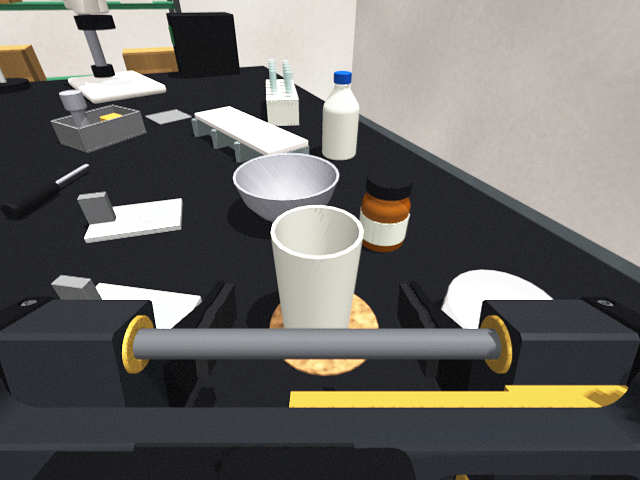

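View pics/s1.png

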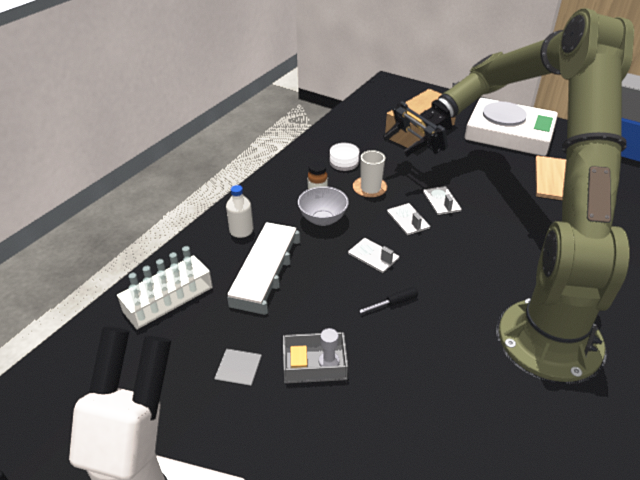

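The cup sits centred between the fingers at (317,260), and the way in is clear. I'll approach and grip.

```bash
python3 -m creep '[{"linear":[0.025,-0.008,-0.002],"twist":[0,0,0],"fingers":-1},{"linear":[0.05,-0.008,-0.002],"twist":[0.7,-0.4,0.3],"fingers":-1},{"linear":[0.075,-0.008,-0.002],"twist":[0.7,-0.4,0.3],"fingers":-1},{"linear":[0.1,-0.008,-0.002],"twist":[0.7,-0.4,0.3],"fingers":-1},{"linear":[0.101,-0.008,-0.002],"twist":[0.7,-0.4,0.3],"fingers":-1},{"linear":[0.101,-0.008,-0.002],"twist":[0.7,-0.4,0.3],"fingers":-1}]' 20; python3 -c "
from h import *
a=Rt(65,20).as_matrix()[:,0]; g=np.array([.6035,-.282,.078]); tcp=g+.003*a
go(tcp,Rt(65,20))
snap('wrist','w2')"
```

```text
time: 5.92
position: [0.6059, -0.2832, 0.0801]
tool_rot: [1.178, 1.079, 0.611]
ft_force: [-0.5, 0.3, 0.2]
grip_width: 1.0
lin [0.0038, -0.0019, -0.0027] twist [0.3, 0.3, 0.2] | now [0.6059, -0.2832, 0.0801] q [1.1, 0.92, -0.34, 1.4, -0.82, 1.51, 0.72] t 5.9
```

View pics/w2.png

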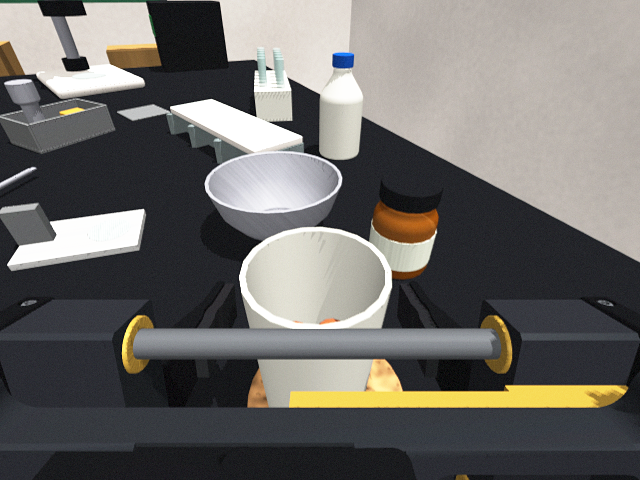

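Good, the cup is centred at px 316. Closing now.

```bash
python3 -m creep '[{"linear":[0.003,0,-0.002],"twist":[0,0,0],"fingers":-0.4},{"linear":[0.003,0,-0.002],"twist":[0,0,0],"fingers":0.2},{"linear":[0.003,0,-0.002],"twist":[0,0,0],"fingers":1},{"linear":[0.003,0,-0.002],"twist":[0,0,0],"fingers":1},{"linear":[0.003,0,-0.002],"twist":[0,0,0],"fingers":1},{"linear":[0.003,0,-0.002],"twist":[0,0,0],"fingers":1},{"linear":[0.003,0,-0.002],"twist":[0,0,0],"fingers":1},{"linear":[0.003,0,-0.002],"twist":[0,0,0],"fingers":1}]' 25; python3 st.py; python3 -c "
from h import *
p,r=tool();go(p+np.array([0,0,.15]),r)"
```

```text
time: 6.63
position: [0.6048, -0.2803, 0.0767]
tool_rot: [1.183, 1.078, 0.61]
ft_force: [0.9, -2.2, 1.4]
grip_width: 0.757
t 6.63 q [1.1, 0.92, -0.34, 1.41, -0.82, 1.5, 0.72] p [0.6048, -0.2803, 0.0767] F [0.9, -2.2, 1.4] g 0.757
[[0.403, 0.144, 0.904], [0.849, 0.311, -0.428], [-0.343, 0.939, 0.003]]
lin [-0.0514, 0.1409, 0.0005] twist [0.0, 0.0, 0.0] | now [0.6048, -0.2803, 0.0767] q [1.1, 0.92, -0.34, 1.41, -0.82, 1.5, 0.72] t 6.6
```

```bash
python3 -m creep '[{"linear":[-0.008,0.02,0],"twist":[0,0,0],"fingers":1},{"linear":[-0.018,0.045,0],"twist":[0,0,0],"fingers":1},{"linear":[-0.028,0.075,0],"twist":[0,0,0],"fingers":1},{"linear":[-0.039,0.105,0],"twist":[0,0,0],"fingers":1},{"linear":[-0.048,0.13,0],"twist":[0,0,0],"fingers":1},{"linear":[-0.051,0.141,0],"twist":[0,0,0],"fingers":1},{"linear":[-0.051,0.141,0],"twist":[0,0,0],"fingers":1}]'; python3 st.py; cat > pour.py <<'E'
from h import *
B=np.array([.6485,-.0895])
p,r=tool(); 
def pose(az,dn,roll,lat,s,z):
    Rg=Rt(az,dn,roll);f=np.array([np.cos(np.radians(az)),np.sin(np.radians(az))]);rt=np.array([f[1],-f[0]])
    return np.append(B+lat*rt+s*f,z),Rg
u0=np.array([-.343,.939,0])
az=65;dn=15
for roll,lat in [(0,-.06),(50,-.06),(90,-.05),(120,-.03),(150,-.01)]:
    pp,Rg=pose(az,dn,roll,lat,.02,.17)
    u=Rg.apply(u0); m=pp+Rg.apply([-.003,0,0])+.031*u
    lo=np.array([0,0,-1])-(-u[2])*u; lo/=np.linalg.norm(lo)
    print(roll,'tilt',np.degrees(np.arccos(u[2])).round(0),'mouth-B',(m-[*B,0]).round(3),'lip-B',(m+.034*lo-[*B,0]).round(3)); go(pp,Rg)
E
python3 pour.py; python3 - <<'E'
from h import *
im,d,P=snap('top','t2')
m=near(P,(.613,-.288),.07)&(P[...,2]>.0)&(P[...,2]<.008)&(im[...,0].astype(int)>im[...,2]+30);print('mat',cv2.minEnclosingCircle((P[m][:,:2]*1000).astype(np.float32)),rect(P[m][:,:2]),cv2.fitEllipse((P[m][:,:2]*1000).astype(np.float32)))
E
```

```text
time: 7.22
position: [0.6047, -0.2791, 0.2284]
tool_rot: [1.178, 1.079, 0.61]
ft_force: [0.1, -0.3, -2.1]
grip_width: 0.758
t 7.22 q [1.12, 0.73, -0.37, 1.39, -0.86, 1.61, 0.56] p [0.6047, -0.2791, 0.2284] F [0.1, -0.3, -2.1] g 0.758
[[0.402, 0.142, 0.905], [0.848, 0.314, -0.426], [-0.345, 0.939, 0.006]]
0 tilt 5.0 mouth-B [-0.048  0.038  0.202] lip-B [-0.063  0.008  0.198]
lin [0.2171, 0.0182, -0.1016] twist [0.3, 0.3, 5.2] | now [0.6047, -0.2791, 0.2284] q [1.12, 0.73, -0.37, 1.39, -0.86, 1.61, 0.56] t 7.2
50 tilt 48.0 mouth-B [-0.029  0.027  0.192] lip-B [-0.011  0.012  0.166]
lin [0.2171, 0.0182, -0.1016] twist [50.2, 2.5, 4.7] | now [0.6047, -0.2791, 0.2284] q [1.12, 0.73, -0.37, 1.39, -0.86, 1.61, 0.56] t 7.2
90 tilt 85.0 mouth-B [-0.016  0.015  0.174] lip-B [-0.014  0.013  0.14 ]
lin [0.2171, 0.0181, -0.0916] twist [90.2, 4.3, 3.8] | now [0.6047, -0.2791, 0.2284] q [1.12, 0.73, -0.37, 1.39, -0.86, 1.61, 0.56] t 7.2
120 tilt 111.0 mouth-B [-0.003  0.005  0.159] lip-B [-0.01   0.015  0.128]
lin [0.2172, 0.018, -0.0716] twist [120.2, 5.6, 2.8] | now [0.6047, -0.2791, 0.2284] q [1.12, 0.73, -0.37, 1.39, -0.86, 1.61, 0.56] t 7.2
150 tilt 134.0 mouth-B [ 0.004 -0.002  0.149] lip-B [-0.002  0.021  0.125]
lin [0.2174, 0.0179, -0.0516] twist [150.1, 6.9, 1.4] | now [0.6047, -0.2791, 0.2284] q [1.12, 0.73, -0.37, 1.39, -0.86, 1.61, 0.56] t 7.2
mat ((609.110595703125, -287.6528625488281), 51.475311279296875) (array([ 0.6059964 , -0.28332718]), (100.35626983642578, 89.87542724609375), 35.194366455078125) ((606.366455078125, -283.70880126953125), (75.80105590820312, 84.02023315429688), 123.39542388916016)
```

View pics/t2.png

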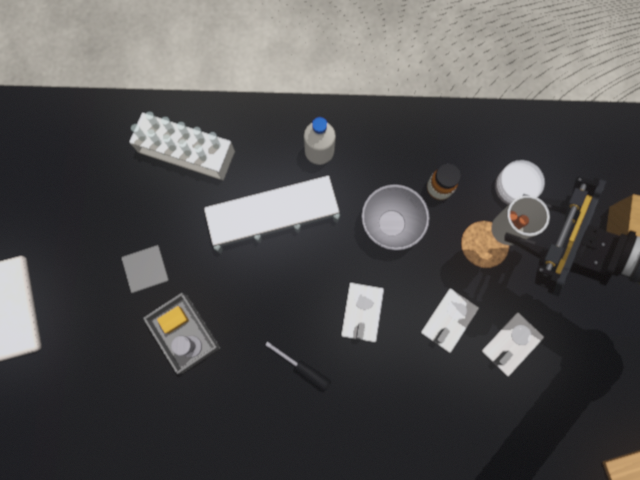

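```bash
python3 -m creep '[{"linear":[0.03,0.002,-0.012],"twist":[0,0,1],"fingers":1},{"linear":[0.065,0.005,-0.03],"twist":[0,0,2],"fingers":1},{"linear":[0.1,0.008,-0.05],"twist":[0,0,3],"fingers":1},{"linear":[0.135,0.012,-0.065],"twist":[0,0,4],"fingers":1},{"linear":[0.17,0.015,-0.08],"twist":[0,0,5],"fingers":1},{"linear":[0.2,0.018,-0.093],"twist":[0,0,5],"fingers":1},{"linear":[0.217,0.018,-0.101],"twist":[0,0,5],"fingers":1},{"linear":[0.217,0.018,-0.101],"twist":[0,0,5],"fingers":1}]'; python3 pour.py; python3 -c "
from h import *
snap('side','s3')"
```

```text
time: 7.93
position: [0.5989, -0.0387, 0.1651]
tool_rot: [1.239, 1.043, 0.684]
ft_force: [-0.6, 0.1, -2.8]
grip_width: 0.761
0 tilt 5.0 mouth-B [-0.048  0.038  0.202] lip-B [-0.063  0.008  0.198]
lin [-0.0062, 0.0035, 0.0063] twist [-0.3, -0.3, -0.1] | now [0.5989, -0.0387, 0.1651] q [1.04, 0.61, -0.51, 1.87, -1.06, 1.29, 0.77] t 7.9
50 tilt 48.0 mouth-B [-0.029  0.027  0.192] lip-B [-0.011  0.012  0.166]
lin [-0.0062, 0.0035, 0.0063] twist [49.7, -0.4, 0.1] | now [0.5989, -0.0387, 0.1651] q [1.04, 0.61, -0.51, 1.87, -1.06, 1.29, 0.77] t 7.9
90 tilt 85.0 mouth-B [-0.016  0.015  0.174] lip-B [-0.014  0.013  0.14 ]
lin [-0.0062, 0.0035, 0.0163] twist [89.7, -0.3, 0.2] | now [0.5989, -0.0387, 0.1651] q [1.04, 0.61, -0.51, 1.87, -1.06, 1.29, 0.77] t 7.9
120 tilt 111.0 mouth-B [-0.003  0.005  0.159] lip-B [-0.01   0.015  0.128]
lin [-0.0063, 0.0036, 0.0363] twist [119.7, -0.3, 0.3] | now [0.5989, -0.0387, 0.1651] q [1.04, 0.61, -0.51, 1.87, -1.06, 1.29, 0.77] t 7.9
150 tilt 134.0 mouth-B [ 0.004 -0.002  0.149] lip-B [-0.002  0.021  0.125]
lin [-0.0065, 0.0037, 0.0563] twist [149.7, -0.2, 0.4] | now [0.5989, -0.0387, 0.1651] q [1.04, 0.61, -0.51, 1.87, -1.06, 1.29, 0.77] t 7.9
```

View pics/s3.png

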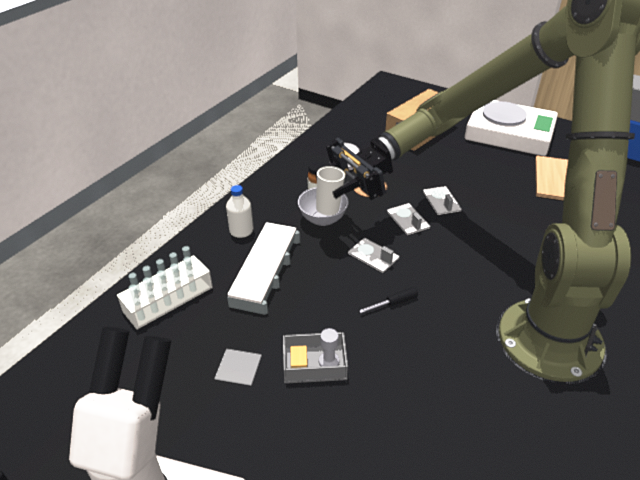

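The cup is held above the bowl, at about (330,190). I'll roll 50° first and check which way joint 7 moves.

```bash
python3 -m creep '[{"linear":[-0.006,0.003,0.006],"twist":[7,0,0],"fingers":1},{"linear":[-0.006,0.003,0.006],"twist":[14,0,0],"fingers":1},{"linear":[-0.006,0.003,0.006],"twist":[21,0,0],"fingers":1},{"linear":[-0.006,0.003,0.006],"twist":[28,0,0],"fingers":1},{"linear":[-0.006,0.003,0.006],"twist":[35,0,0],"fingers":1},{"linear":[-0.006,0.003,0.006],"twist":[42,0,0],"fingers":1},{"linear":[-0.006,0.003,0.006],"twist":[50,0,0],"fingers":1},{"linear":[-0.006,0.003,0.006],"twist":[50,0,0],"fingers":1}]'; python3 pour.py
```

```text
time: 8.65
position: [0.6056, -0.0548, 0.1711]
tool_rot: [1.977, 1.387, 0.196]
ft_force: [-0.1, 0.8, -3.2]
grip_width: 0.761
0 tilt 5.0 mouth-B [-0.048  0.038  0.202] lip-B [-0.063  0.008  0.198]
lin [0.0067, -0.0046, -0.0046] twist [-50.3, 0.4, -0.1] | now [0.6056, -0.0548, 0.1711] q [0.97, 0.59, -0.4, 1.85, -1.1, 1.34, -0.09] t 8.7
50 tilt 48.0 mouth-B [-0.029  0.027  0.192] lip-B [-0.011  0.012  0.166]
lin [0.0067, -0.0046, -0.0046] twist [-0.3, 0.3, -0.2] | now [0.6056, -0.0548, 0.1711] q [0.97, 0.59, -0.4, 1.85, -1.1, 1.34, -0.09] t 8.7
90 tilt 85.0 mouth-B [-0.016  0.015  0.174] lip-B [-0.014  0.013  0.14 ]
lin [0.0067, 0.0031, 0.0018] twist [39.7, 0.2, -0.3] | now [0.6056, -0.0548, 0.1711] q [0.97, 0.59, -0.4, 1.85, -1.1, 1.34, -0.09] t 8.7
120 tilt 111.0 mouth-B [-0.003  0.005  0.159] lip-B [-0.01   0.015  0.128]
lin [0.0069, 0.0185, 0.0145] twist [69.7, 0.2, -0.4] | now [0.6056, -0.0548, 0.1711] q [0.97, 0.59, -0.4, 1.85, -1.1, 1.34, -0.09] t 8.7
150 tilt 134.0 mouth-B [ 0.004 -0.002  0.149] lip-B [-0.002  0.021  0.125]
lin [0.007, 0.0339, 0.0273] twist [99.7, 0.1, -0.4] | now [0.6056, -0.0548, 0.1711] q [0.97, 0.59, -0.4, 1.85, -1.1, 1.34, -0.09] t 8.7
```

```bash
python3 -m creep '[{"linear":[0.003,0,0],"twist":[5,0,0],"fingers":1},{"linear":[0.005,0.001,0],"twist":[10,0,0],"fingers":1},{"linear":[0.006,0.002,0.001],"twist":[15,0,0],"fingers":1},{"linear":[0.006,0.003,0.002],"twist":[20,0,0],"fingers":1},{"linear":[0.006,0.003,0.002],"twist":[25,0,0],"fingers":1},{"linear":[0.006,0.003,0.002],"twist":[30,0,0],"fingers":1},{"linear":[0.006,0.003,0.002],"twist":[35,0,0],"fingers":1},{"linear":[0.006,0.003,0.002],"twist":[40,0,0],"fingers":1}]'; python3 pour.py | tail -6;  python3 -c "
from h import *
snap('side','s4');snap('top','t4')"
```

```text
time: 9.32
position: [0.6114, -0.0506, 0.1704]
tool_rot: [2.52, 1.594, -0.334]
ft_force: [-0.4, 0.3, -1.5]
grip_width: 0.76
90 tilt 85.0 mouth-B [-0.016  0.015  0.174] lip-B [-0.014  0.013  0.14 ]
lin [0.0005, 0.0, 0.0003] twist [-0.1, 0.1, -0.4] | now [0.6114, -0.0506, 0.1704] q [0.9, 0.58, -0.33, 1.85, -1.14, 1.36, -0.77] t 9.3
120 tilt 111.0 mouth-B [-0.003  0.005  0.159] lip-B [-0.01   0.015  0.128]
lin [0.0006, 0.02, 0.0002] twist [29.9, 0.0, -0.4] | now [0.6114, -0.0506, 0.1704] q [0.9, 0.58, -0.33, 1.85, -1.14, 1.36, -0.77] t 9.3
150 tilt 134.0 mouth-B [ 0.004 -0.002  0.149] lip-B [-0.002  0.021  0.125]
lin [0.0008, 0.04, 0.0002] twist [59.9, -0.1, -0.4] | now [0.6114, -0.0506, 0.1704] q [0.9, 0.58, -0.33, 1.85, -1.14, 1.36, -0.77] t 9.3
```

View pics/t4.png

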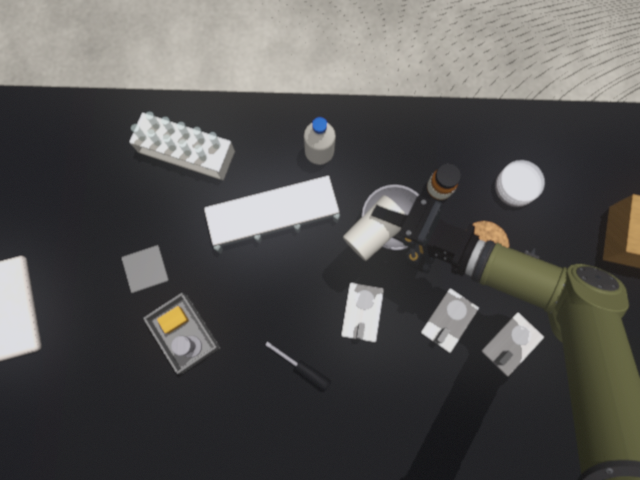

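The cup lies level with its mouth over the bowl's left-centre. I'll keep rolling, more slowly.

```bash
python3 -m creep '[{"linear":[0,0.002,0],"twist":[4,0,0],"fingers":1},{"linear":[0,0.005,0],"twist":[8,0,0],"fingers":1},{"linear":[0,0.007,0],"twist":[12,0,0],"fingers":1},{"linear":[0,0.01,0],"twist":[16,0,0],"fingers":1},{"linear":[0,0.013,0],"twist":[20,0,0],"fingers":1},{"linear":[0,0.015,0],"twist":[24,0,0],"fingers":1},{"linear":[0,0.018,0],"twist":[28,0,0],"fingers":1},{"linear":[0,0.02,0],"twist":[30,0,0],"fingers":1}]';python3 -m creep '[{"linear":[0,0,0],"twist":[0,0,0],"fingers":1},{"linear":[0,0,0],"twist":[0,0,0],"fingers":1},{"linear":[0,0,0],"twist":[0,0,0],"fingers":1},{"linear":[0,0,0],"twist":[0,0,0],"fingers":1}]'; python3 pour.py | tail -2;  python3 -c "
from h import *
snap('side','s5');snap('top','t5')"
```

```text
time: 10.08
position: [0.6298, -0.0588, 0.1709]
tool_rot: [-2.381, -1.392, 0.701]
ft_force: [0.6, 1.1, -2.7]
grip_width: 0.757
time: 10.42
position: [0.6296, -0.0581, 0.1718]
tool_rot: [-2.38, -1.393, 0.699]
ft_force: [-0.2, -0.1, -2.2]
grip_width: 0.759
150 tilt 134.0 mouth-B [ 0.004 -0.002  0.149] lip-B [-0.002  0.021  0.125]
lin [0.0001, 0.0186, -0.0086] twist [30.1, -0.2, -0.2] | now [0.6296, -0.0581, 0.1718] q [0.84, 0.6, -0.28, 1.8, -1.16, 1.38, -1.31] t 10.4
```

View pics/s5.png

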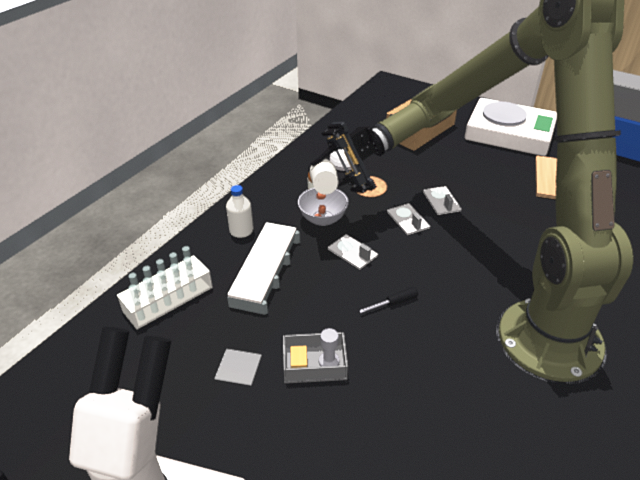

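View pics/t5.png

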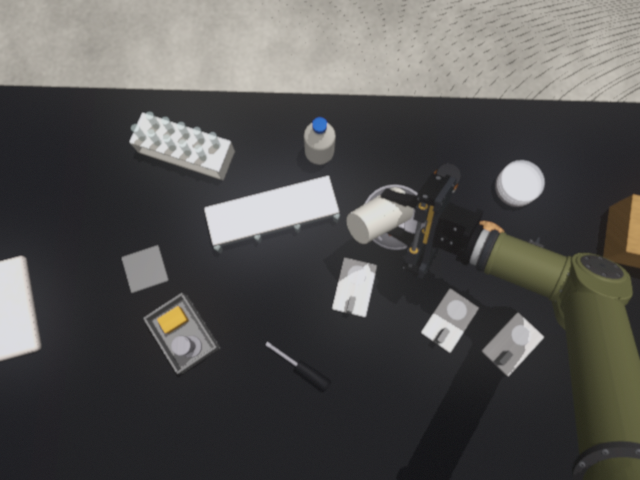

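Stoppers are dropping into the bowl (322,210 in the side view), and the left plate has been knocked to (355,288). Rolling on.

```bash
python3 -m creep '[{"linear":[0,0.003,-0.002],"twist":[5,0,0],"fingers":1},{"linear":[0,0.006,-0.004],"twist":[10,0,0],"fingers":1},{"linear":[0,0.009,-0.006],"twist":[15,0,0],"fingers":1},{"linear":[0,0.012,-0.008],"twist":[20,0,0],"fingers":1},{"linear":[0,0.015,-0.008],"twist":[25,0,0],"fingers":1},{"linear":[0,0.018,-0.008],"twist":[30,0,0],"fingers":1},{"linear":[0,0.018,-0.008],"twist":[35,0,0],"fingers":1},{"linear":[0,0.018,-0.008],"twist":[40,0,0],"fingers":1}]';python3 -m creep '[{"linear":[0,0,0],"twist":[5,0,0],"fingers":1},{"linear":[0,0,0],"twist":[0,0,0],"fingers":1},{"linear":[0,0,0],"twist":[5,0,0],"fingers":1},{"linear":[0,0,0],"twist":[0,0,0],"fingers":1},{"linear":[0,0,0],"twist":[5,0,0],"fingers":1},{"linear":[0,0,0],"twist":[0,0,0],"fingers":1}]'; python3 st.py;  python3 -c "
from h import *
a=snap('side','s6');b=snap('top','t6')
cv2.imwrite('pics/s6z.png',cv2.resize(a[0][120:260,220:440,::-1],None,fx=3,fy=3))
cv2.imwrite('pics/t6z.png',cv2.resize(b[0][130:300,320:540,::-1],None,fx=3,fy=3))"
```

```text
time: 11.18
position: [0.6473, -0.0669, 0.1701]
tool_rot: [-1.817, -0.928, 0.988]
ft_force: [0.2, 0.1, -1.4]
grip_width: 0.76
time: 11.68
position: [0.6472, -0.0667, 0.1702]
tool_rot: [-1.817, -0.929, 0.988]
ft_force: [0.9, 0.4, -1.0]
grip_width: 0.761
t 11.68 q [0.78, 0.63, -0.21, 1.75, -1.18, 1.41, -2.02] p [0.6472, -0.0667, 0.1702] F [0.9, 0.4, -1.0] g 0.761
[[0.413, 0.205, -0.888], [0.873, -0.366, 0.322], [-0.259, -0.908, -0.33]]
```

View pics/s6z.png

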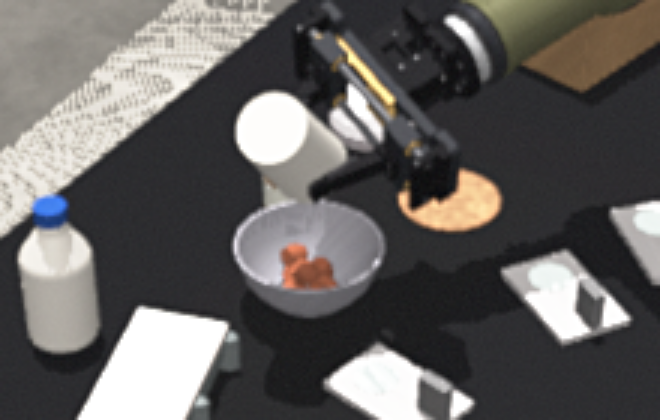

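View pics/t6z.png

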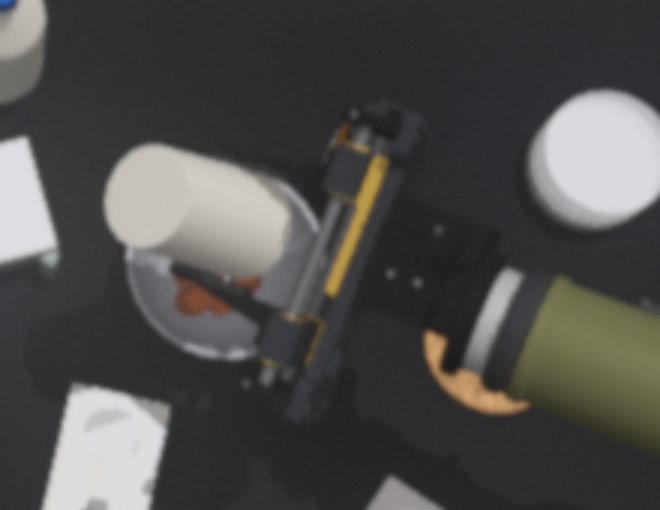

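All visible stoppers are in the bowl. I'll raise the cup and roll it back.

```bash
python3 -m creep '[{"linear":[-0.005,-0.018,-0.007],"twist":[-7,0,0],"fingers":1},{"linear":[-0.01,-0.036,-0.013],"twist":[-14,0,0],"fingers":1},{"linear":[-0.01,-0.036,-0.013],"twist":[-21,0,0],"fingers":1},{"linear":[-0.01,-0.036,-0.013],"twist":[-28,0,0],"fingers":1},{"linear":[-0.01,-0.036,-0.013],"twist":[-35,0,0],"fingers":1},{"linear":[-0.01,-0.036,-0.013],"twist":[-42,0,0],"fingers":1},{"linear":[-0.01,-0.036,-0.013],"twist":[-49,0,0],"fingers":1},{"linear":[-0.01,-0.036,-0.013],"twist":[-56,0,0],"fingers":1}]' >/dev/null;python3 -m creep '[{"linear":[0,0,0],"twist":[-7,0,0],"fingers":1},{"linear":[0,0,0],"twist":[-14,0,0],"fingers":1},{"linear":[0,0,0],"twist":[-21,0,0],"fingers":1},{"linear":[0,0,0],"twist":[-28,0,0],"fingers":1},{"linear":[0,0,0],"twist":[-35,0,0],"fingers":1},{"linear":[0,0,0],"twist":[-42,0,0],"fingers":1},{"linear":[0,0,0],"twist":[-49,0,0],"fingers":1},{"linear":[0,0,0],"twist":[-56,0,0],"fingers":1}]' >/dev/null;python3 -m creep '[{"linear":[0,0,0],"twist":[-7,0,0],"fingers":1},{"linear":[0,0,0],"twist":[-14,0,0],"fingers":1},{"linear":[0,0,0],"twist":[-21,0,0],"fingers":1},{"linear":[0,0,0],"twist":[-28,0,0],"fingers":1},{"linear":[0,0,0],"twist":[-35,0,0],"fingers":1},{"linear":[0,0,0],"twist":[-42,0,0],"fingers":1},{"linear":[0,0,0],"twist":[-47,0,0],"fingers":1},{"linear":[0,0,0],"twist":[-47,0,0],"fingers":1}]'; python3 st.py;  python3 -c "
from h import *
b=snap('top','t7')
cv2.imwrite('pics/t7z.png',cv2.resize(b[0][130:300,320:540,::-1],None,fx=3,fy=3))
im,d,P=b
m=near(P,(.61,-.288),.08)&(P[...,2]>-.002)&(P[...,2]<.01)&(im[...,0].astype(int)>im[...,2]+30);print('mat',cv2.minEnclosingCircle((P[m][:,:2]*1000).astype(np.float32)),rect(P[m][:,:2]),np.median(P[m][:,2]))
go((.6048,-.2803,.2),Rt(65,20))
"
```

```text
time: 13.78
position: [0.6471, -0.0667, 0.2096]
tool_rot: [1.25, 1.039, 0.671]
ft_force: [-0.9, -0.6, -1.5]
grip_width: 0.759
t 13.78 q [1.0, 0.62, -0.5, 1.74, -1.06, 1.33, 0.64] p [0.6471, -0.0667, 0.2096] F [-0.9, -0.6, -1.5] g 0.759
[[0.413, 0.124, 0.902], [0.873, 0.228, -0.431], [-0.259, 0.966, -0.014]]
mat ((573.317626953125, -287.7337646484375), 35.188270568847656) (array([ 0.57287683, -0.28642233]), (63.26557922363281, 38.578067779541016), 60.738380432128906) 0.0034292517069816064
lin [-0.2015, -0.0631, 0.0542] twist [-1.1, 0.3, -5.0] | now [0.6471, -0.0667, 0.2097] q [1.0, 0.62, -0.5, 1.74, -1.06, 1.33, 0.64] t 13.8
```

View pics/t7z.png

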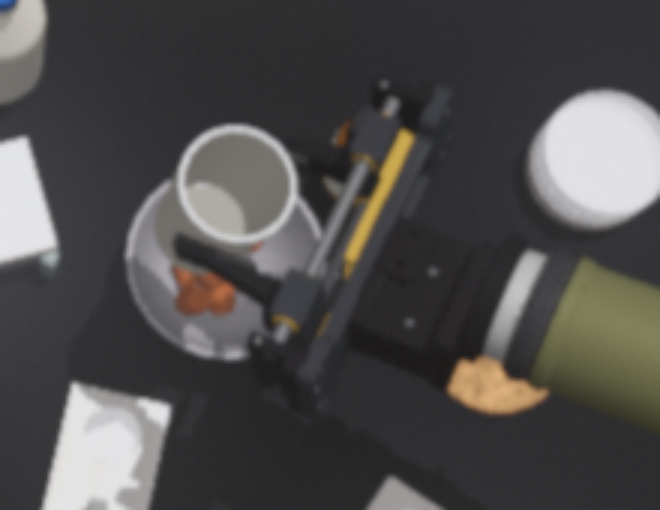

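The cup is empty. Now to measure the mat centre for placing it.

```bash
cat > mat.py <<'E'
from h import *
from scipy.optimize import least_squares
for c in ('side','top'):
    im,d,P=snap(c)
    m=near(P,(.61,-.288),.09)&(P[...,2]>-.004)&(P[...,2]<.012)&(im[...,0].astype(int)>im[...,2]+30)
    print(c,m.sum(),rect(P[m][:,:2]),[ (r['conf'],np.round(r['centre'],4)) for r in nets.place_of(c,'mat')])
E
python3 mat.py
```

```text
side 588 (array([ 0.61059528, -0.28914963]), (102.82977294921875, 112.55091094970703), 37.4299430847168) [(0.58, array([ 0.612 , -0.2918,  0.0044]))]
top 400 (array([ 0.57269623, -0.286478  ]), (64.44127655029297, 39.22977828979492), 61.0963020324707) [(0.72, array([ 0.6115, -0.2866, -0.001 ]))]
```

```bash
python3 -m creep '[{"linear":[-0.04,0,0.01],"twist":[0,0,-1],"fingers":1},{"linear":[-0.075,-0.01,0.02],"twist":[0,0,-2],"fingers":1},{"linear":[-0.11,-0.025,0.03],"twist":[-1,0,-3],"fingers":1},{"linear":[-0.145,-0.04,0.045],"twist":[-1,0,-4],"fingers":1},{"linear":[-0.18,-0.055,0.055],"twist":[-1,0,-5],"fingers":1},{"linear":[-0.204,-0.064,0.063],"twist":[-1,0,-5],"fingers":1},{"linear":[-0.204,-0.064,0.063],"twist":[-1,0,-5],"fingers":1},{"linear":[-0.204,-0.064,0.063],"twist":[-1,0,-5],"fingers":1}]';python3 - <<'E'
from h import *
b=snap('top','t8');im,d,P=b
p,r=tool();print(p,r.as_matrix()[2])
zr=p[2]+.0323
m=near(P,p[:2],.06)&(abs(P[...,2]-zr)<.02)&(im.min(-1)>110)
q=P[m];print(len(q),np.percentile(q[:,2],[5,50,95]),cv2.minEnclosingCircle((q[:,:2]*1000).astype(np.float32)),rect(q[:,:2]))
go((.611,-.287,.09),Rt(65,20))
cv2.imwrite('pics/t8z.png',cv2.resize(im[130:300,420:640,::-1],None,fx=3,fy=3))
m=near(P,(.61,-.288),.09)&(P[...,2]>-.004)&(P[...,2]<.012)&(im[...,0].astype(int)>im[...,2]+30);print(rect(P[m][:,:2]))
E
python3 mat.py
```

```text
time: 14.7
position: [0.6112, -0.2889, 0.1986]
tool_rot: [1.186, 1.079, 0.607]
ft_force: [0.2, 1.0, -1.1]
grip_width: 0.762
[ 0.61174536 -0.2864876   0.19937069] [-3.41787885e-01  9.39777029e-01  4.20758067e-04]
329 [0.2174714  0.22935042 0.23312205] ((611.9627685546875, -292.59674072265625), 38.968589782714844) (array([ 0.61111359, -0.29026355]), (67.57728576660156, 73.5685806274414), 76.55245208740234)
lin [0.0366, -0.1031, -0.0005] twist [-0.1, 0.3, -0.0] | now [0.6117, -0.2865, 0.1994] q [1.1, 0.78, -0.36, 1.37, -0.86, 1.6, 0.58] t 14.8
(array([ 0.60604291, -0.28283405]), (101.67239379882812, 90.53999328613281), 33.04238510131836)
side 577 (array([ 0.61151093, -0.28975769]), (99.82083892822266, 110.25654602050781), 36.375911712646484) [(0.84, array([ 0.6112, -0.2913,  0.0033]))]
top 1493 (array([ 0.60597632, -0.2828046 ]), (102.04087829589844, 89.88580322265625), 35.35894012451172) [(0.88, array([ 0.6094, -0.2857, -0.0038])), (0.69, array([5.335e-01, 4.286e-01, 5.000e-04]))]
```

View pics/t8z.png

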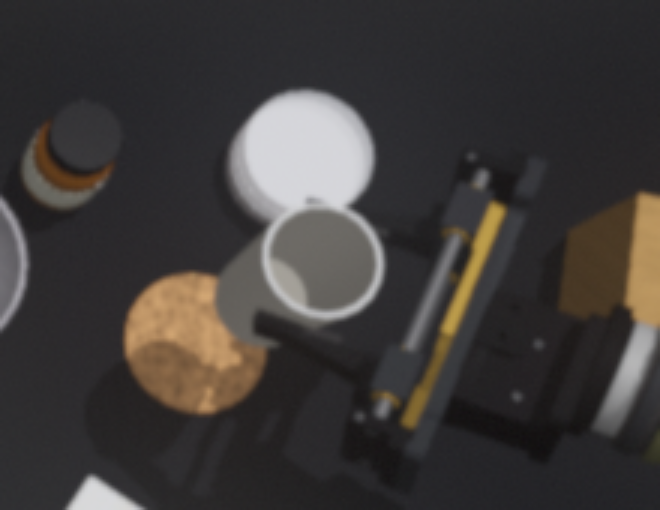

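```bash
python3 -m creep '[{"linear":[0.01,-0.027,0],"twist":[0,0,0],"fingers":1},{"linear":[0.02,-0.055,-0.001],"twist":[0,0,0],"fingers":1},{"linear":[0.029,-0.08,-0.001],"twist":[0,0,0],"fingers":1},{"linear":[0.035,-0.095,-0.001],"twist":[0,0,0],"fingers":1},{"linear":[0.037,-0.103,-0.001],"twist":[0,0,0],"fingers":1},{"linear":[0.038,-0.106,-0.001],"twist":[0,0,0],"fingers":1},{"linear":[0.038,-0.106,-0.001],"twist":[0,0,0],"fingers":1}]';python3 - <<'E'
from h import *
b=snap('top','t9');im,d,P=b
go((.611,-.2857,.0772),Rt(65,20))
m=near(P,(.61,-.2885),.04)&(abs(P[...,2]-.118)<.015)&(im.min(-1)>110)
q=P[m];print(len(q),np.percentile(q[:,2],[5,50,95]),rect(q[:,:2]))
snap('side','s9')
E
```

```text
time: 15.53
position: [0.6112, -0.2864, 0.0876]
tool_rot: [1.183, 1.08, 0.612]
ft_force: [0.3, -0.6, -0.7]
grip_width: 0.758
lin [0.0045, -0.0104, -0.0009] twist [0.1, 0.3, 0.0] | now [0.6115, -0.2867, 0.0885] q [1.09, 0.92, -0.33, 1.38, -0.82, 1.52, 0.7] t 15.6
278 [0.1084661  0.11848731 0.12189981] (array([ 0.6087215 , -0.28659067]), (66.11479949951172, 67.59345245361328), 77.56411743164062)
```

View pics/s9.png

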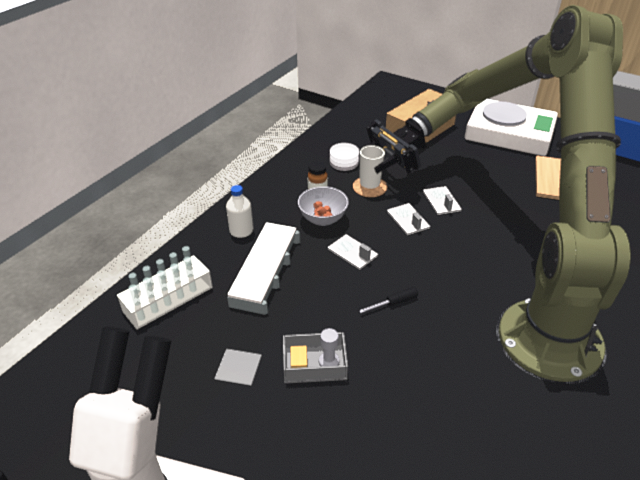

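```bash
python3 -m creep '[{"linear":[0.001,-0.004,0],"twist":[0,0,0],"fingers":1},{"linear":[0.003,-0.008,0],"twist":[0,0,0],"fingers":1},{"linear":[0.004,-0.011,0],"twist":[0,0,0],"fingers":1},{"linear":[0.004,-0.011,0],"twist":[0,0,0],"fingers":1},{"linear":[0.004,-0.011,0],"twist":[0,0,0],"fingers":1}]';python3 st.py
```

```text
time: 16.05
position: [0.6113, -0.2867, 0.0766]
tool_rot: [1.183, 1.079, 0.612]
ft_force: [-0.7, -1.1, 3.3]
grip_width: 0.757
t 16.05 q [1.08, 0.94, -0.33, 1.38, -0.82, 1.51, 0.72] p [0.6113, -0.2867, 0.0766] F [-0.7, -1.1, 3.3] g 0.757
[[0.402, 0.143, 0.905], [0.85, 0.31, -0.426], [-0.341, 0.94, 0.003]]
```

Contact with the mat is felt (Fz about +3 N, 4–5 N above the lifted reading). Opening, then retreating along the tool axis.

```bash
python3 -m creep '[{"linear":[0,0,0],"twist":[0,0,0],"fingers":0.4},{"linear":[0,0,0],"twist":[0,0,0],"fingers":0},{"linear":[0,0,0],"twist":[0,0,0],"fingers":-0.6},{"linear":[0,0,0],"twist":[0,0,0],"fingers":-1},{"linear":[0,0,0],"twist":[0,0,0],"fingers":-1},{"linear":[0,0,0],"twist":[0,0,0],"fingers":-1}]';python3 -m creep '[{"linear":[-0.02,0,0],"twist":[0,0,0],"fingers":-1},{"linear":[-0.045,0,0],"twist":[0,0,0],"fingers":-1},{"linear":[-0.08,0,0],"twist":[0,0,0],"fingers":-1},{"linear":[-0.12,0.01,0],"twist":[0,0,0],"fingers":-1},{"linear":[-0.14,0.05,0],"twist":[0,0,-7],"fingers":-1},{"linear":[-0.14,0.08,0],"twist":[0,0,-14],"fingers":-1},{"linear":[-0.14,0.12,0],"twist":[0,0,-20],"fingers":-1},{"linear":[-0.14,0.12,0],"twist":[0,0,-20],"fingers":-1}]';python3 - <<'E'
from h import *
b=snap('top','t10');im,d,P=b
m=near(P,(.61,-.2875),.05)&(abs(P[...,2]-.109)<.01)
q=P[m];print('cup rim',cv2.minEnclosingCircle((q[:,:2]*1000).astype(np.float32)),rect(q[:,:2]))
m=near(P,(.61,-.288),.08)&(P[...,2]>-.002)&(P[...,2]<.01)&(im[...,0].astype(int)>im[...,2]+30);print('mat',cv2.minEnclosingCircle((P[m][:,:2]*1000).astype(np.float32)))
for c in('top','side'):
  if c=='side': snap('side','s10')
  for l in('plate1','mat','cup','stopper1'): print(c,l,[(round(x['conf'],2),[round(float(v),3) for v in x['centre']]) for x in nets.place_of(c,l) if x['conf']>.3])
cs=[(.401,-.335),(.451,-.21),(.51,-.01)]
for p in plates(P,im,cs): print(p)
cv2.imwrite('pics/t10z.png',cv2.resize(im[130:300,320:540,::-1],None,fx=3,fy=3))
E
```

```text
time: 16.55
position: [0.6103, -0.2865, 0.0743]
tool_rot: [1.183, 1.082, 0.61]
ft_force: [0.1, -0.2, -0.2]
grip_width: 0.939
time: 17.22
position: [0.5793, -0.364, 0.2523]
tool_rot: [0.941, 1.239, 0.345]
ft_force: [2.8, 1.5, 4.0]
grip_width: 1.0
cup rim ((609.1947021484375, -287.95318603515625), 34.52568817138672) (array([ 0.60941791, -0.28799567]), (65.48556518554688, 67.40364074707031), 44.945247650146484)
mat ((609.0081176757812, -287.83514404296875), 51.59236145019531)
top plate1 [(0.96, [0.513, -0.011, 0.002]), (0.83, [0.448, -0.21, -0.004]), (0.6, [0.406, -0.333, -0.003])]
top mat [(0.57, [0.61, -0.286, -0.003])]
top cup [(0.85, [0.613, -0.287, 0.003]), (0.74, [0.651, -0.109, 0.005])]
top stopper1 [(0.67, [0.655, -0.081, 0.045]), (0.67, [0.625, -0.094, 0.01]), (0.62, [0.659, -0.086, 0.026]), (0.48, [0.648, -0.112, 0.01]), (0.47, [0.66, -0.069, 0.02]), (0.45, [0.628, -0.067, 0.013]), (0.41, [0.676, -0.096, 0.026])]
side plate1 [(0.85, [0.451, -0.208, -0.003]), (0.59, [0.51, -0.013, 0.004]), (0.55, [0.405, -0.335, -0.004])]
side mat [(0.54, [0.61, -0.29, 0.002])]
side cup [(0.8, [0.611, -0.287, 0.005])]
side stopper1 [(0.57, [0.647, -0.115, 0.008]), (0.54, [0.655, -0.076, 0.043]), (0.48, [0.68, -0.099, 0.03])]
{'c': array([ 0.4006, -0.3344]), 's': array([ 70.5, 108.7]), 'yaw': -44.2, 'tab': array([ 0.3739, -0.3057]), 'ztab': np.float64(0.05)}
{'c': array([ 0.4467, -0.2089]), 's': array([ 71.5, 110.9]), 'yaw': -33.5, 'tab': array([ 0.4136, -0.185 ]), 'ztab': np.float64(0.049)}
{'c': array([ 0.5098, -0.0129]), 's': array([ 71.2, 111.4]), 'yaw': -12.0, 'tab': array([ 0.4703, -0.0036]), 'ztab': np.float64(0.051)}
```

View pics/t10.png

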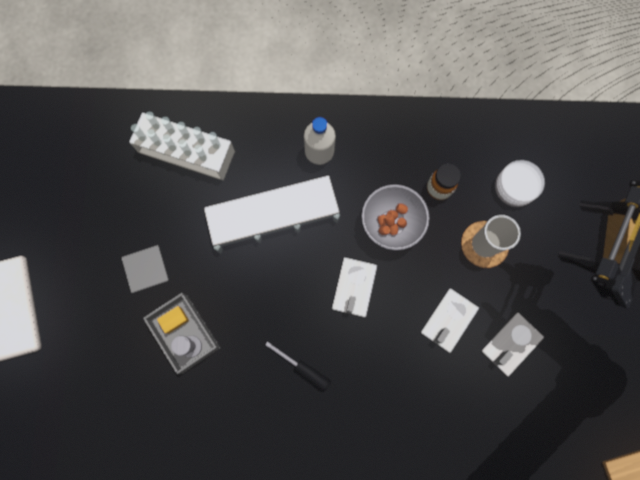

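View pics/t10z.png

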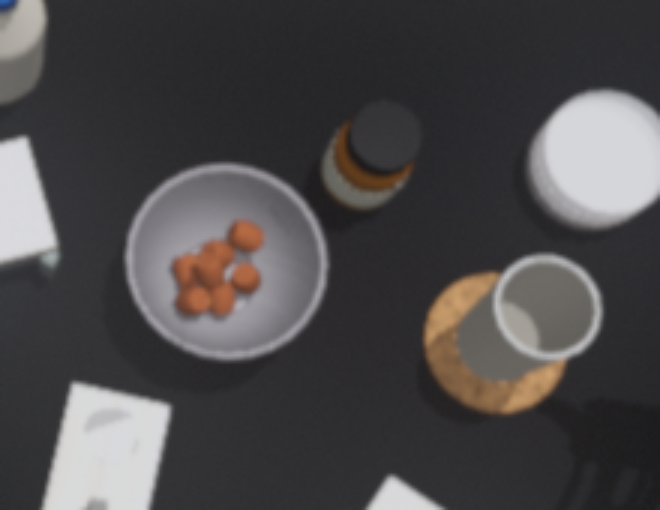

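Rim and mat centre agree within about 1 mm, and all 7 visible stoppers are in the bowl with none elsewhere. Next the dock pose and the approach to the plate near (355,288).

```bash
python3 - <<'E'
from h import *
im,d,P=snap('top')
m=near(P,(.655,.163),.16)&(P[...,2]>.036)&(P[...,2]<.052)&(im.min(-1)>120)
n,l,st,_=cv2.connectedComponentsWithStats(cv2.morphologyEx(m.astype(np.uint8),cv2.MORPH_OPEN,np.ones((3,3))))
m=l==1+st[1:,4].argmax()
c,s,a=rect(P[m][:,:2]);print('dock',c,s,a,P[m][:,2].mean())
go((.4705,-.0042,.20),down(-102))
E
```

```text
dock [0.66089703 0.16400421] (84.58988189697266, 267.07855224609375) 16.600929260253906 0.043530026908800146
lin [0.2418, 0.1573, -0.2471] twist [71.5, -33.4, -42.1] | now [0.5716, -0.3687, 0.2347] q [1.05, 0.65, -0.24, 1.24, -0.65, 1.64, 0.47] t 17.8
```

```bash
python3 -m creep '[{"linear":[0,0.02,-0.03],"twist":[7,-3,-4],"fingers":-1},{"linear":[0.02,0.04,-0.06],"twist":[14,-7,-8],"fingers":-1},{"linear":[0.04,0.06,-0.09],"twist":[20,-10,-12],"fingers":-1},{"linear":[0.08,0.08,-0.12],"twist":[26,-13,-16],"fingers":-1},{"linear":[0.11,0.1,-0.15],"twist":[32,-16,-20],"fingers":-1},{"linear":[0.14,0.12,-0.18],"twist":[38,-18,-23],"fingers":-1},{"linear":[0.17,0.14,-0.2],"twist":[44,-21,-26],"fingers":-1},{"linear":[0.2,0.157,-0.22],"twist":[50,-24,-30],"fingers":-1}]'; python3 -c "
from h import *
go((.4705,-.0042,.20),down(-102))"
```

```text
time: 18.43
position: [0.4859, -0.0852, 0.2333]
tool_rot: [1.25, 1.23, -0.664]
ft_force: [0.9, 0.7, -0.1]
grip_width: 1.001
lin [0.0455, -0.004, -0.0763] twist [29.1, -12.9, -17.1] | now [0.4859, -0.0852, 0.2333] q [0.79, -0.15, -0.4, 2.0, -0.42, 1.14, -0.73] t 18.4
```

```bash
python3 -m creep '[{"linear":[0.01,0,-0.02],"twist":[6,-2.5,-3.5],"fingers":-1},{"linear":[0.02,0,-0.04],"twist":[12,-5,-7],"fingers":-1},{"linear":[0.03,-0.004,-0.06],"twist":[18,-8,-10],"fingers":-1},{"linear":[0.045,-0.004,-0.076],"twist":[24,-10.5,-14],"fingers":-1},{"linear":[0.045,-0.004,-0.076],"twist":[29,-13,-17],"fingers":-1},{"linear":[0.045,-0.004,-0.076],"twist":[29,-13,-17],"fingers":-1},{"linear":[0.045,-0.004,-0.076],"twist":[29,-13,-17],"fingers":-1}]'; python3 - <<'E'
from h import *
im,d,P=snap('wrist','w11')
print(plates(P,im,[(.51,-.012)]))
m=near(P,(.655,.163),.16)&(P[...,2]>.034)&(P[...,2]<.052)&(im.min(-1)>120)
print(rect(P[m][:,:2]))
go((.4705,-.0042,.028),down(-102))
E
```

```text
time: 19.02
position: [0.4723, -0.004, 0.2003]
tool_rot: [1.359, 1.107, -1.355]
ft_force: [0.7, 0.7, 0.6]
grip_width: 1.002
[{'c': array([ 0.5119, -0.0131]), 's': array([ 69.7, 109.4]), 'yaw': -11.9, 'tab': array([ 0.4742, -0.005 ]), 'ztab': np.float64(0.049)}]
(array([0.65712921, 0.16131384]), (92.72443389892578, 266.1477966308594), 16.67051124572754)
lin [0.1721, -0.0018, -0.0] twist [0.6, -0.2, -0.1] | now [0.4718, -0.0051, 0.2001] q [0.72, -0.02, -0.74, 1.9, -0.02, 1.25, -1.79] t 19.1
```

View pics/w11.png

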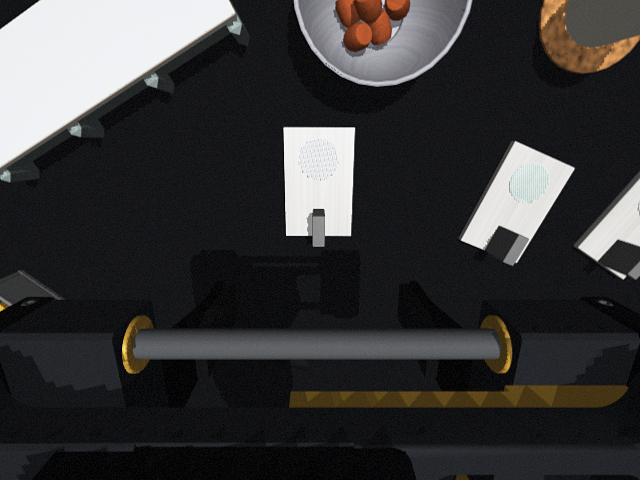

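The plate is aligned below the gripper, tab at (318,228). Descending.

```bash
python3 -m creep '[{"linear":[0.04,-0.001,0],"twist":[0.6,0,0],"fingers":-0.4},{"linear":[0.08,-0.001,0],"twist":[0.6,0,0],"fingers":-0.4},{"linear":[0.12,-0.001,0],"twist":[0.6,0,0],"fingers":-0.4},{"linear":[0.15,-0.001,0],"twist":[0.6,0,0],"fingers":-0.4},{"linear":[0.168,-0.001,0],"twist":[0.6,0,0],"fingers":-0.4},{"linear":[0.172,-0.001,0],"twist":[0.6,0,0],"fingers":-0.4},{"linear":[0.172,-0.001,0],"twist":[0.6,0,0],"fingers":-0.4}]'; python3 -m creep '[{"linear":[0,0,0],"twist":[0,0,0],"fingers":1},{"linear":[0,0,0],"twist":[0,0,0],"fingers":1},{"linear":[0,0,0],"twist":[0,0,0],"fingers":1},{"linear":[0,0,0],"twist":[0,0,0],"fingers":1},{"linear":[0,0,0],"twist":[0,0,0],"fingers":1},{"linear":[0,0,0],"twist":[0,0,0],"fingers":1},{"linear":[0,0,0],"twist":[0,0,0],"fingers":1},{"linear":[0,0,0],"twist":[0,0,0],"fingers":1}]' 40; python3 st.py; python3 - <<'E'
from h import *
im,d,P=snap('wrist','w12')
E
```

```text
time: 19.65
position: [0.4692, -0.0072, 0.0273]
tool_rot: [1.366, 1.101, -1.365]
ft_force: [0.4, -0.1, 0.7]
grip_width: 0.706
time: 20.32
position: [0.4708, -0.0064, 0.0284]
tool_rot: [1.367, 1.098, -1.363]
ft_force: [-0.3, 0.9, -0.1]
grip_width: 0.178
t 20.32 q [0.65, 0.23, -0.74, 2.08, 0.19, 0.9, -1.98] p [0.4708, -0.0064, 0.0284] F [-0.3, 0.9, -0.1] g 0.178
[[0.003, 0.977, -0.213], [0.0, -0.213, -0.977], [-1.0, 0.003, -0.001]]
```

View pics/w12.png

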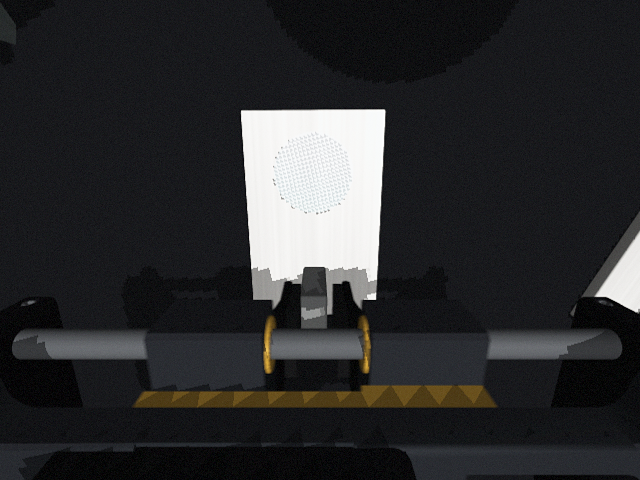

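```bash
python3 -m creep '[{"linear":[0,0,0],"twist":[0,0,0],"fingers":1},{"linear":[0,0,0],"twist":[0,0,0],"fingers":1},{"linear":[0,0,0],"twist":[0,0,0],"fingers":1},{"linear":[0,0,0],"twist":[0,0,0],"fingers":1},{"linear":[-0.008,0,0],"twist":[0,0,0],"fingers":1},{"linear":[-0.015,0,0],"twist":[0,0,0],"fingers":1},{"linear":[-0.015,0,0],"twist":[0,0,0],"fingers":1}]'; python3 st.py; cat > bay.py <<'E'
from h import *
import sys
k=int(sys.argv[1]); DO=np.array([.657,.1625]); yaw=16.65
a=np.array([np.cos(np.radians(yaw)),np.sin(np.radians(yaw))]);b=np.array([-a[1],a[0]])
bay=DO-.02*a+(-.085,0,.085)[k-1]*b
p,r=tool()
if __name__=='__main__':
    print('bay',bay.round(4))
    for back,z in [(.13,.043),(.13,.029),(.06,.028),(0,.028)]:
        t=bay-(back+.04)*a; print(back,np.append(t,z).round(4));go(np.append(t,z),down(yaw-90))
    rel=p[:2]+.04*a-bay; print('rel to home along,lat',rel@a,rel@b)
E
python3 bay.py 1
```

```text
time: 20.95
position: [0.4717, -0.0065, 0.0448]
tool_rot: [1.368, 1.096, -1.361]
ft_force: [0.5, -0.8, -0.7]
grip_width: 0.137
t 20.95 q [0.66, 0.2, -0.75, 2.07, 0.17, 0.93, -1.96] p [0.4717, -0.0065, 0.0448] F [0.5, -0.8, -0.7] g 0.137
[[0.005, 0.977, -0.213], [-0.0, -0.213, -0.977], [-1.0, 0.005, -0.001]]
bay [0.6622 0.0753]
0.13 [0.4993 0.0266 0.043 ]
lin [0.0019, 0.0199, -0.0382] twist [-29.0, 0.0, -0.3] | now [0.4717, -0.0065, 0.0448] q [0.66, 0.2, -0.75, 2.07, 0.17, 0.93, -1.96] t 20.9
0.13 [0.4993 0.0266 0.029 ]
lin [0.0159, 0.0198, -0.0382] twist [-29.0, 0.0, -0.3] | now [0.4717, -0.0065, 0.0448] q [0.66, 0.2, -0.75, 2.07, 0.17, 0.93, -1.96] t 20.9
0.06 [0.5664 0.0467 0.028 ]
lin [0.0173, 0.0811, -0.0721] twist [-29.0, 0.0, -0.3] | now [0.4717, -0.0065, 0.0448] q [0.66, 0.2, -0.75, 2.07, 0.17, 0.93, -1.96] t 20.9
0 [0.6239 0.0639 0.028 ]
lin [0.0176, 0.1336, -0.1011] twist [-29.0, 0.0, -0.3] | now [0.4717, -0.0065, 0.0448] q [0.66, 0.2, -0.75, 2.07, 0.17, 0.93, -1.96] t 20.9
rel to home along,lat -0.16594607707954118 -0.023806542271714366
```

```bash
python3 -m creep '[{"linear":[0,0.003,-0.006],"twist":[-5,0,0],"fingers":1},{"linear":[0,0.006,-0.013],"twist":[-10,0,0],"fingers":1},{"linear":[0,0.01,-0.02],"twist":[-15,0,0],"fingers":1},{"linear":[0,0.014,-0.027],"twist":[-20,0,0],"fingers":1},{"linear":[0,0.018,-0.034],"twist":[-25,0,0],"fingers":1},{"linear":[0.001,0.02,-0.038],"twist":[-29,0,-0.3],"fingers":1},{"linear":[0.001,0.02,-0.038],"twist":[-29,0,-0.3],"fingers":1}]'; python3 bay.py 1;python3 - <<'E'
from h import *
im,d,P=snap('wrist','w13')
m=near(P,(.655,.163),.16)&(P[...,2]>.034)&(P[...,2]<.052)&(im.min(-1)>120)
print(rect(P[m][:,:2]))
im,d,P=snap('top','t13')
print(nets.place_of('top','bay1'))
E
```

```text
time: 21.53
position: [0.4989, 0.0274, 0.0426]
tool_rot: [0.99, 1.336, -0.99]
ft_force: [0.2, 0.5, -0.9]
grip_width: 0.132
bay [0.6622 0.0753]
0.13 [0.4993 0.0266 0.043 ]
lin [-0.0004, 0.0001, 0.0009] twist [0.2, -0.1, 0.1] | now [0.4989, 0.0274, 0.0426] q [0.64, 0.29, -0.82, 2.0, 0.26, 0.96, -1.59] t 21.5
0.13 [0.4993 0.0266 0.029 ]
lin [0.0136, 0.0002, 0.0009] twist [0.2, -0.1, 0.1] | now [0.4989, 0.0274, 0.0426] q [0.64, 0.29, -0.82, 2.0, 0.26, 0.96, -1.59] t 21.5
0.06 [0.5664 0.0467 0.028 ]
lin [0.0145, 0.0702, 0.0011] twist [0.2, -0.1, 0.1] | now [0.4989, 0.0274, 0.0426] q [0.64, 0.29, -0.82, 2.0, 0.26, 0.96, -1.59] t 21.5
0 [0.6239 0.0639 0.028 ]
lin [0.0144, 0.1302, 0.0014] twist [0.2, -0.1, 0.1] | now [0.4989, 0.0274, 0.0426] q [0.64, 0.29, -0.82, 2.0, 0.26, 0.96, -1.59] t 21.5
rel to home along,lat -0.13014535084804332 0.0008681417997812996
(array([0., 0.]), (0.0, 0.0), 0.0)
[{'centre': [0.6631, 0.0779, -0.0012], 'conf': 0.94}, {'centre': [0.6121, 0.2379, 0.0021], 'conf': 0.75}, {'centre': [0.6357, 0.1562, 0.0028], 'conf': 0.62}]
```

View pics/w13.png

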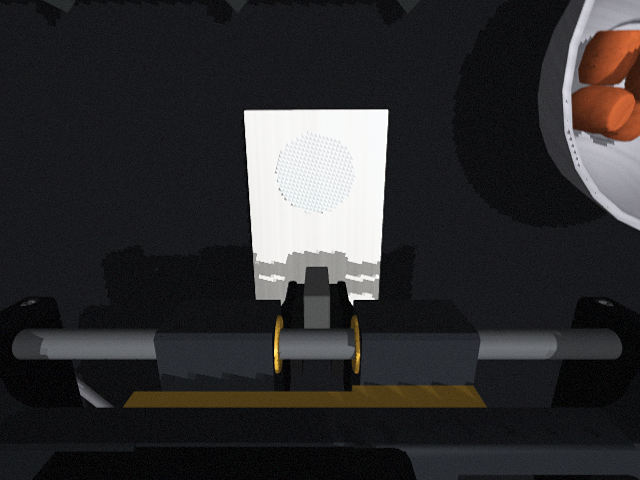

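```bash
python3 -m creep '[{"linear":[0,0.01,0.001],"twist":[0,0,0],"fingers":1},{"linear":[0.004,0.02,0.001],"twist":[0,0,0],"fingers":1},{"linear":[0.009,0.03,0.001],"twist":[0,0,0],"fingers":1},{"linear":[0.013,0.03,0.001],"twist":[0,0,0],"fingers":1},{"linear":[0.013,0.03,0.001],"twist":[0,0,0],"fingers":1}]'; python3 bay.py 1|tail -1;python3 - <<'E'
from h import *
im,d,P=snap('wrist','w14')
cv2.imwrite('pics/w14.png',im[:320,:,::-1])
E
```

```text
time: 22.1
position: [0.5275, 0.0342, 0.0287]
tool_rot: [0.992, 1.335, -0.993]
ft_force: [0.5, 0.1, -0.4]
grip_width: 0.135
rel to home along,lat -0.10084018093380533 -0.0007691047364712551
```

View pics/w14.png

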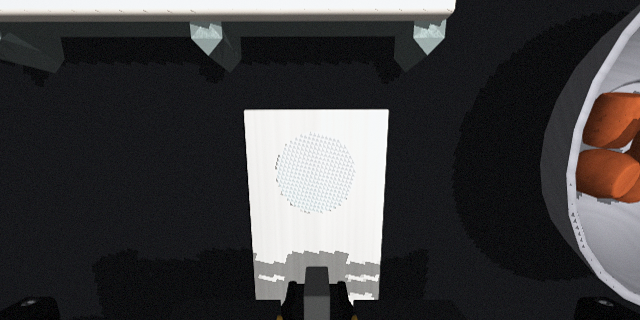

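The dock face is parallel to the plate, with nose tips at about (207,50) and (430,50) straddling the plate centre at 316. That leaves the plate about 1 mm off. Inserting.

```bash
python3 -m creep '[{"linear":[0,0.01,0.001],"twist":[0,0,0],"fingers":1},{"linear":[0,0.02,0.001],"twist":[0,0,0],"fingers":1},{"linear":[0,0.03,0.001],"twist":[0,0,0],"fingers":1},{"linear":[0,0.04,0.001],"twist":[0,0,0],"fingers":1},{"linear":[0,0.05,0.001],"twist":[0,0,0],"fingers":1},{"linear":[0,0.06,0.001],"twist":[0,0,0],"fingers":1},{"linear":[0,0.06,0.001],"twist":[0,0,0],"fingers":1}]'; python3 bay.py 1|tail -1;python3 - <<'E'
from h import *
im,d,P=snap('wrist','w15')
cv2.imwrite('pics/w15.png',im[:320,:,::-1])
E
```

```text
time: 22.73
position: [0.5874, 0.0516, 0.0294]
tool_rot: [0.993, 1.335, -0.991]
ft_force: [-0.2, 0.0, -0.9]
grip_width: 0.132
rel to home along,lat -0.0384936204513204 -0.0012554253018822736
```

View pics/w15.png

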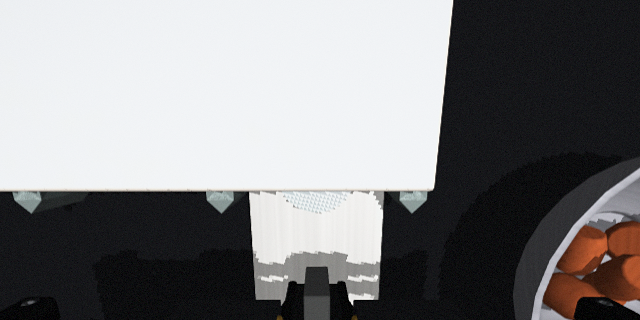

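```bash
python3 -m creep '[{"linear":[0,0.01,0],"twist":[0,0,0],"fingers":1},{"linear":[0,0.02,0],"twist":[0,0,0],"fingers":1},{"linear":[0,0.028,0],"twist":[0,0,0],"fingers":1},{"linear":[0,0.034,0],"twist":[0,0,0],"fingers":1},{"linear":[0,0.034,0],"twist":[0,0,0],"fingers":1},{"linear":[0,0.034,0],"twist":[0,0,0],"fingers":1}]'; python3 bay.py 1|tail -1
python3 -m creep '[{"linear":[0,0.001,0],"twist":[0,0,0],"fingers":1},{"linear":[0,0.002,0],"twist":[0,0,0],"fingers":1},{"linear":[0,0.002,0],"twist":[0,0,0],"fingers":1}]'; python3 bay.py 1|tail -1
python3 -m creep '[{"linear":[0,0.001,0],"twist":[0,0,0],"fingers":1},{"linear":[0,0.002,0],"twist":[0,0,0],"fingers":1},{"linear":[0,0.002,0],"twist":[0,0,0],"fingers":1}]'; python3 bay.py 1|tail -1
```

```text
time: 23.28
position: [0.6177, 0.0606, 0.0289]
tool_rot: [0.991, 1.336, -0.993]
ft_force: [-0.3, 0.7, -1.7]
grip_width: 0.133
rel to home along,lat -0.006855647285679695 -0.0014098854652129429
time: 23.53
position: [0.6194, 0.0607, 0.0291]
tool_rot: [0.991, 1.335, -0.993]
ft_force: [0.8, 0.7, -1.8]
grip_width: 0.135
rel to home along,lat -0.005176784593209105 -0.0017784047112247281
time: 23.78
position: [0.6216, 0.0613, 0.0292]
tool_rot: [0.991, 1.335, -0.993]
ft_force: [0.1, -0.6, -1.0]
grip_width: 0.134
rel to home along,lat -0.0029185093466141464 -0.0017705295275782542
```

```bash
for i in 1 2 3; do python3 -m creep '[{"linear":[0,0.001,0],"twist":[0,0,0],"fingers":1},{"linear":[0,0.002,0],"twist":[0,0,0],"fingers":1},{"linear":[0,0.002,0],"twist":[0,0,0],"fingers":1}]'|grep ft; python3 bay.py 1|tail -1;done
```

```text
ft_force: [-5.3, -0.5, 2.8]
rel to home along,lat -0.0025217826211170044 -0.0015228900016164275
ft_force: [-9.9, -2.6, 6.5]
rel to home along,lat -0.002456435681989319 -0.001443617207238043
ft_force: [-15.4, -3.5, 10.1]
rel to home along,lat -0.002438621423765874 -0.0014484644601893246
```

```bash
python3 -m creep '[{"linear":[0,-0.003,0],"twist":[0,0,0],"fingers":1},{"linear":[0.0005,-0.005,0],"twist":[0,0,0],"fingers":1},{"linear":[0.0005,-0.005,0],"twist":[0,0,0],"fingers":0.5},{"linear":[0.0005,-0.005,0],"twist":[0,0,0],"fingers":0.3},{"linear":[0.0005,-0.005,0],"twist":[0,0,0],"fingers":0.1},{"linear":[0.0005,-0.005,0],"twist":[0,0,0],"fingers":0.1},{"linear":[0.0005,-0.005,0],"twist":[0,0,0],"fingers":0.1}]'; python3 -m creep '[{"linear":[-0.02,0,0],"twist":[0,0,0],"fingers":0},{"linear":[-0.06,0,0],"twist":[0,0,0],"fingers":0},{"linear":[-0.1,0,0],"twist":[0,0,0],"fingers":-0.4},{"linear":[-0.14,-0.02,0],"twist":[0,0,0],"fingers":-0.4},{"linear":[-0.16,-0.04,0],"twist":[0,0,0],"fingers":-0.4},{"linear":[-0.16,-0.06,0],"twist":[0,0,0],"fingers":-0.4},{"linear":[-0.16,-0.06,0],"twist":[0,0,0],"fingers":-0.4}]'; python3 - <<'E'
from h import *
im,d,P=snap('wrist','w16')
im,d,P=snap('top','t16')
cs=[(.401,-.335),(.451,-.21)]
for p in plates(P,im,cs): print(p)
print(nets.place_of('top','plate1'))
t=near(P,(.62,.06),.03)&(P[...,2]>.03)&(P[...,2]<.055)&(im.max(-1)<150);print(P[t].mean(0))
p=plates(P,im,cs)[1]
y=np.radians(p['yaw']);tab=p['c']-.04*np.array([np.cos(y),np.sin(y)])
go(np.append(tab,.18),down(p['yaw']-90)); print(tab)
E
```

```text
time: 25.12
position: [0.6228, 0.0618, 0.0288]
tool_rot: [0.991, 1.335, -0.993]
ft_force: [0.4, 0.4, 1.1]
grip_width: 0.406
time: 25.7
position: [0.5639, 0.0437, 0.1907]
tool_rot: [0.99, 1.331, -0.994]
ft_force: [0.6, 0.6, -1.2]
grip_width: 0.686
{'c': array([ 0.402 , -0.3351]), 's': array([ 73.3, 111.6]), 'yaw': -42.7, 'tab': array([ 0.374 , -0.3057]), 'ztab': np.float64(0.049)}
{'c': array([ 0.4468, -0.2089]), 's': array([ 72. , 110.4]), 'yaw': -34.1, 'tab': array([ 0.4141, -0.1855]), 'ztab': np.float64(0.051)}
[{'centre': [0.4527, -0.2114, -0.0038], 'conf': 0.91}, {'centre': [0.4022, -0.3376, -0.0028], 'conf': 0.79}]
[nan nan nan]
lin [0.0089, -0.2117, 0.1773] twist [50.8, 0.0, 0.1] | now [0.5656, 0.0442, 0.1885] q [0.6, 0.27, -0.84, 1.7, 0.21, 1.27, -1.56] t 25.9
[ 0.41367759 -0.18647444]<stdin>:7: RuntimeWarning: Mean of empty slice.
  ret = um.true_divide(
```

View pics/w16.png

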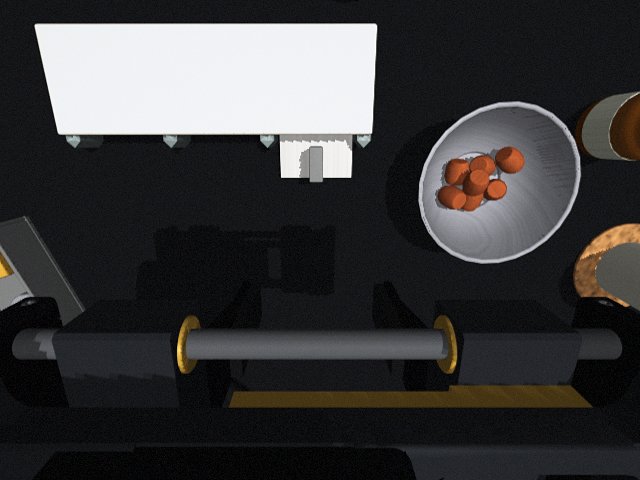

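```bash
cat > home.py <<'E'
from h import *
def chk(cam,k):
    im,d,P=snap(cam)
    DO=np.array([.657,.1625]); yaw=16.65
    a=np.array([np.cos(np.radians(yaw)),np.sin(np.radians(yaw))]);b=np.array([-a[1],a[0]])
    X=(P[...,:2]-DO)@a;Y=(P[...,:2]-DO)@b-(-.085,0,.085)[k-1]
    top=(abs(Y)<.03)&(abs(P[...,2]-.044)<.005)&(im.min(-1)>120)&(X>-.055)&(X<.06)
    sl=(abs(Y)<.04)&(abs(P[...,2]-.008)<.006)&(im.min(-1)>100)&(X<-.03)&(X>-.14)
    tb=(abs(Y)<.02)&(P[...,2]>.036)&(P[...,2]<.055)&(X<-.043)&(X>-.14)
    f=lambda m,q:np.percentile(X[m],q).round(4) if m.sum()>5 else None
    print(cam,k,'dock front',f(top,.5),'back',f(top,99.5),'slab rear',f(sl,1),'slab y',np.percentile(Y[sl],[1,99]).round(4) if sl.sum()>5 else None,'tab',f(tb,2),f(tb,98))
if __name__=='__main__':
    import sys
    for k in map(int,sys.argv[1:]):
        for c in('wrist','top'): chk(c,k)
E
python3 home.py 1
```

```text
wrist 1 dock front -0.0518 back 0.0451 slab rear -0.0752 slab y [-0.0356  0.0327] tab -0.0754 -0.0461
top 1 dock front 0.0061 back 0.0425 slab rear None slab y None tab None None
```

Tab and slab rear edge measure at −75 mm in dock coordinates, which is fully home. Next plate is the middle one, for bay 2.

```bash
sed -i 's/^a=np.array/DO=np.array([.6574,.1611]);a=np.array/' bay.py; python3 -m creep '[{"linear":[0,-0.03,0.025],"twist":[7,0,0],"fingers":-0.4},{"linear":[0,-0.06,0.05],"twist":[14,0,0],"fingers":-0.4},{"linear":[0,-0.09,0.075],"twist":[21,0,0],"fingers":-0.4},{"linear":[0,-0.12,0.1],"twist":[28,0,0],"fingers":-0.4},{"linear":[0,-0.15,0.125],"twist":[35,0,0],"fingers":-0.4},{"linear":[0,-0.18,0.15],"twist":[42,0,0],"fingers":-0.4},{"linear":[0.005,-0.2,0.165],"twist":[47,0,0],"fingers":-0.4},{"linear":[0.009,-0.212,0.177],"twist":[51,0,0],"fingers":-0.4}]'; python3 -m creep '[{"linear":[0,0,0],"twist":[0,0,0],"fingers":-0.4},{"linear":[0,0,0],"twist":[0,0,0],"fingers":-0.4}]' >/dev/null; python3 - <<'E'
from h import *
im,d,P=snap('wrist','w17')
p=plates(P,im,[(.447,-.209)])[0];print(p)
y=np.radians(p['yaw']);tab=p['c']-.04*np.array([np.cos(y),np.sin(y)]);print(tab)
go(np.append(tab,.029),down(p['yaw']-90))
E
```

```text
time: 26.62
position: [0.4113, -0.1887, 0.1794]
tool_rot: [1.638, 0.86, -1.643]
ft_force: [0.2, 0.1, -0.3]
grip_width: 0.702
{'c': array([ 0.4491, -0.2091]), 's': array([ 69.7, 109.5]), 'yaw': -33.5, 'tab': array([ 0.4172, -0.1882]), 'ztab': np.float64(0.048)}
[ 0.41574457 -0.18702252]
lin [0.1507, 0.003, 0.0005] twist [-0.7, -0.0, 0.2] | now [0.4139, -0.1852, 0.1798] q [0.97, -0.05, -0.59, 1.97, -0.03, 1.22, -1.77] t 26.8
```

View pics/w17.png

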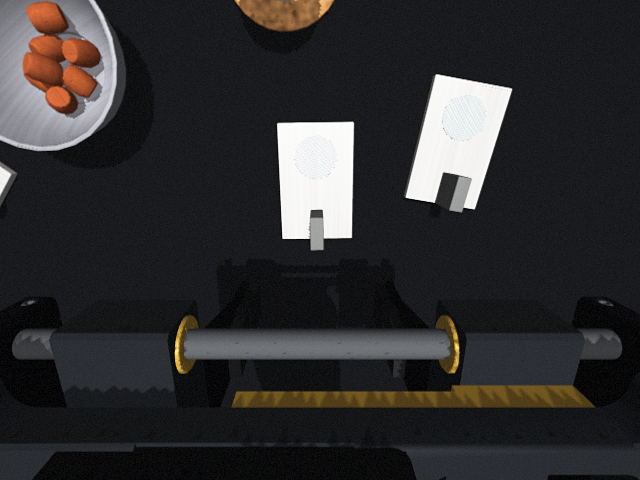

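```bash
python3 -m creep '[{"linear":[0.04,0.002,0],"twist":[-0.7,0,0],"fingers":-0.4},{"linear":[0.08,0.002,0],"twist":[-0.7,0,0],"fingers":-0.4},{"linear":[0.12,0.002,0],"twist":[-0.7,0,0],"fingers":-0.4},{"linear":[0.14,0.002,0],"twist":[-0.7,0,0],"fingers":-0.4},{"linear":[0.151,0.002,0],"twist":[-0.7,0,0],"fingers":-0.4},{"linear":[0.151,0.002,0],"twist":[-0.7,0,0],"fingers":-0.4},{"linear":[0.151,0.002,0],"twist":[-0.7,0,0],"fingers":0.4},{"linear":[0.151,0.002,0],"twist":[-0.7,0,0],"fingers":1}]'; python3 -m creep '[{"linear":[0,0,0],"twist":[0,0,0],"fingers":1},{"linear":[0,0,0],"twist":[0,0,0],"fingers":1},{"linear":[0,0,0],"twist":[0,0,0],"fingers":1},{"linear":[0,0,0],"twist":[0,0,0],"fingers":1},{"linear":[0,0,0],"twist":[0,0,0],"fingers":1},{"linear":[0,0,0],"twist":[0,0,0],"fingers":1},{"linear":[0,0,0],"twist":[0,0,0],"fingers":1},{"linear":[0,0,0],"twist":[0,0,0],"fingers":1}]'; python3 -m creep '[{"linear":[-0.01,0,0],"twist":[0,0,0],"fingers":1},{"linear":[-0.03,0,0],"twist":[0,0,0],"fingers":1},{"linear":[-0.045,0,0],"twist":[0,0,0],"fingers":1},{"linear":[-0.045,0,0],"twist":[0,0,0],"fingers":1}]'; sed -i 's/(.13,.043)/(.13,.075)/' bay.py; python3 bay.py 2 | head -3; python3 -c "
from h import *
snap('wrist','w18')"
```

```text
time: 27.5
position: [0.4164, -0.1873, 0.0308]
tool_rot: [1.625, 0.872, -1.625]
ft_force: [-0.6, 0.9, 0.7]
grip_width: 0.621
time: 28.17
position: [0.4144, -0.1873, 0.0292]
tool_rot: [1.625, 0.873, -1.629]
ft_force: [-0.6, 0.4, 2.1]
grip_width: 0.134
time: 28.5
position: [0.4166, -0.188, 0.0771]
tool_rot: [1.626, 0.868, -1.625]
ft_force: [0.7, 0.2, -0.7]
grip_width: 0.134
bay [0.6382 0.1554]
0.13 [0.4754 0.1067 0.075 ]
lin [0.0014, -0.1141, -0.278] twist [-50.2, 0.1, -0.2] | now [0.4166, -0.188, 0.0771] q [0.95, 0.09, -0.61, 2.08, 0.06, 0.99, -1.84] t 28.5
```

View pics/w18.png

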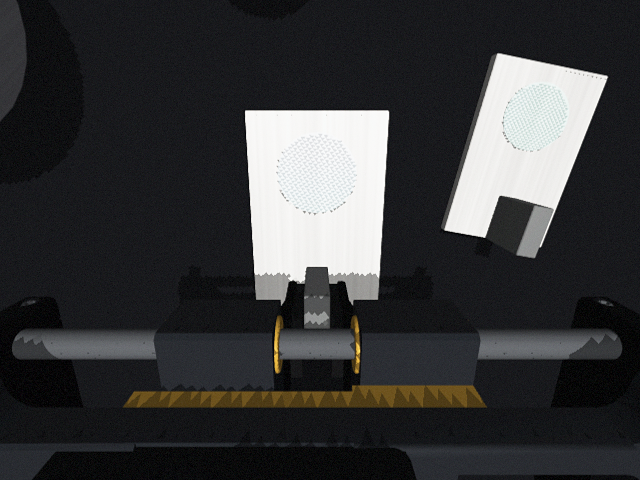

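```bash
python3 -m creep '[{"linear":[0,-0.012,-0.03],"twist":[-6,0,0],"fingers":1},{"linear":[0,-0.026,-0.065],"twist":[-12,0,0],"fingers":1},{"linear":[0,-0.042,-0.103],"twist":[-19,0,0],"fingers":1},{"linear":[0,-0.058,-0.141],"twist":[-26,0,0],"fingers":1},{"linear":[0,-0.073,-0.179],"twist":[-33,0,0],"fingers":1},{"linear":[0,-0.088,-0.217],"twist":[-40,0,0],"fingers":1},{"linear":[0,-0.103,-0.25],"twist":[-46,0,0],"fingers":1},{"linear":[0.001,-0.114,-0.278],"twist":[-50.2,0,0],"fingers":1}]';python3 -m creep '[{"linear":[0.01,0,0],"twist":[0,0,0],"fingers":1},{"linear":[0.02,0,0],"twist":[0,0,0],"fingers":1},{"linear":[0.03,0.01,0],"twist":[0,0,0],"fingers":1},{"linear":[0.04,0.02,0],"twist":[0,0,0],"fingers":1},{"linear":[0.045,0.03,0],"twist":[0,0,0],"fingers":1},{"linear":[0.045,0.03,0],"twist":[0,0,0],"fingers":1},{"linear":[0.045,0.03,0],"twist":[0,0,0],"fingers":1}]'; python3 bay.py 2 ; python3 -c "
from h import *
im,_,_=snap('wrist');cv2.imwrite('pics/w19.png',im[:320,:,::-1])"
```

```text
time: 29.22
position: [0.4726, 0.1106, 0.0725]
tool_rot: [0.987, 1.338, -0.989]
ft_force: [1.1, -0.4, -0.1]
grip_width: 0.135
time: 29.8
position: [0.5007, 0.1142, 0.0263]
tool_rot: [0.992, 1.336, -0.999]
ft_force: [-0.2, 0.1, -1.3]
grip_width: 0.134
bay [0.6382 0.1554]
0.13 [0.4754 0.1067 0.075 ]
lin [-0.0486, -0.0268, 0.0] twist [-0.2, -0.0, 0.3] | now [0.5007, 0.1142, 0.0263] q [0.48, 0.37, -0.85, 1.97, 0.34, 0.95, -1.83] t 29.8
0.13 [0.4754 0.1067 0.029 ]
lin [-0.0026, -0.0265, 0.0001] twist [-0.2, -0.0, 0.3] | now [0.5007, 0.1142, 0.0263] q [0.48, 0.37, -0.85, 1.97, 0.34, 0.95, -1.83] t 29.8
0.06 [0.5424 0.1267 0.028 ]
lin [-0.002, 0.0435, -0.0002] twist [-0.2, -0.0, 0.3] | now [0.5007, 0.1142, 0.0263] q [0.48, 0.37, -0.85, 1.97, 0.34, 0.95, -1.83] t 29.8
0 [0.5999 0.1439 0.028 ]
lin [-0.0023, 0.1035, -0.0003] twist [-0.2, -0.0, 0.3] | now [0.5007, 0.1142, 0.0263] q [0.48, 0.37, -0.85, 1.97, 0.34, 0.95, -1.83] t 29.8
rel to home along,lat -0.10353438684591915 -1.421732604965989e-05
```

View pics/w19.png

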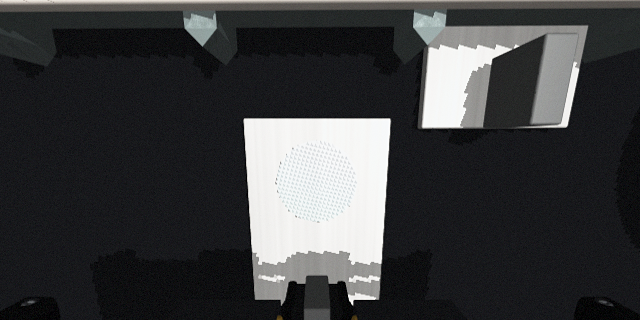

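```bash
python3 -c "
from h import *
im,d,P=snap('wrist')
for v in (122,135,150,165,230,245): print(v,P[v,262].round(4),P[v,375].round(4))
for v in (100,115):print(P[v,440],P[v,560])
"
```

```text
122 [0.5807 0.1649 0.0101] [0.5956 0.114  0.0119]
135 [0.575  0.1635 0.0103] [0.5903 0.1118 0.01  ]
150 [0.5683 0.1619 0.0102] [0.5838 0.1096 0.0103]
165 [0.5613 0.1603 0.0093] [0.5771 0.1069 0.0086]
230 [0.5293 0.1525 0.0098] [0.5461 0.0962 0.0104]
245 [0.5213 0.1505 0.0097] [0.5383 0.0934 0.01  ]
[0.61357353 0.08778807 0.00909445] [0.61894885 0.05641995 0.04528044]
[0.60746647 0.08533157 0.00937968] [0.61393144 0.05491785 0.04689969]
```

Flat on the bench and centred between the noses (201 and 430 against 317). Inserting.

```bash
python3 -m creep '[{"linear":[-0.0005,0.012,0],"twist":[0,0,0],"fingers":1},{"linear":[-0.0005,0.024,0],"twist":[0,0,0],"fingers":1},{"linear":[-0.0005,0.036,0],"twist":[0,0,0],"fingers":1},{"linear":[-0.0005,0.048,0],"twist":[0,0,0],"fingers":1},{"linear":[-0.0005,0.06,0],"twist":[0,0,0],"fingers":1},{"linear":[-0.0005,0.06,0],"twist":[0,0,0],"fingers":1}]';  python3 -m creep '[{"linear":[0,0.012,0],"twist":[0,0,0],"fingers":1},{"linear":[0,0.022,0],"twist":[0,0,0],"fingers":1},{"linear":[0,0.032,0],"twist":[0,0,0],"fingers":1},{"linear":[0,0.037,0],"twist":[0,0,0],"fingers":1},{"linear":[0,0.037,0],"twist":[0,0,0],"fingers":1}]';python3 bay.py 2|tail -1;python3 -m creep '[{"linear":[0,0.001,0],"twist":[0,0,0],"fingers":1},{"linear":[0,0.002,0],"twist":[0,0,0],"fingers":1},{"linear":[0,0.002,0],"twist":[0,0,0],"fingers":1}]'|grep ft; python3 bay.py 2|tail -1;python3 -m creep '[{"linear":[0,0.001,0],"twist":[0,0,0],"fingers":1},{"linear":[0,0.002,0],"twist":[0,0,0],"fingers":1},{"linear":[0,0.002,0],"twist":[0,0,0],"fingers":1}]'|grep ft; python3 bay.py 2|tail -1
```

```text
time: 30.4
position: [0.5613, 0.1327, 0.0279]
tool_rot: [0.995, 1.333, -0.994]
ft_force: [0.4, 0.5, -0.4]
grip_width: 0.135
time: 30.82
position: [0.5951, 0.1433, 0.0278]
tool_rot: [0.993, 1.334, -0.995]
ft_force: [-0.2, -0.7, -1.9]
grip_width: 0.136
rel to home along,lat -0.004750998757405735 0.0007808353136826481
ft_force: [0.6, -0.1, -1.1]
rel to home along,lat -0.0032888182836878998 0.0011393645319731321
ft_force: [-1.2, -0.2, -0.6]
rel to home along,lat -0.0006939539599460703 0.00121176271819464
```

```bash
for i in 1 2 3; do python3 -m creep '[{"linear":[0,0.001,0],"twist":[0,0,0],"fingers":1},{"linear":[0,0.002,0],"twist":[0,0,0],"fingers":1},{"linear":[0,0.002,0],"twist":[0,0,0],"fingers":1}]'|grep ft; python3 bay.py 2|tail -1;done
```

```text
ft_force: [-0.3, 1.0, -1.4]
rel to home along,lat 0.0013268606156827641 0.0012802056148169018
ft_force: [-3.8, -2.1, 0.8]
rel to home along,lat 0.0015065265130976293 0.0011485113154278664
ft_force: [-8.8, -3.8, 1.5]
rel to home along,lat 0.0016192005834096555 0.001050156660059615
```

```bash
python3 -m creep '[{"linear":[0,0.002,0],"twist":[0,0,0],"fingers":1},{"linear":[0,0.002,0],"twist":[0,0,0],"fingers":1},{"linear":[0,-0.004,0],"twist":[0,0,0],"fingers":1},{"linear":[0,-0.004,0],"twist":[0,0,0],"fingers":0.5},{"linear":[0,-0.004,0],"twist":[0,0,0],"fingers":0.3},{"linear":[0,-0.004,0],"twist":[0,0,0],"fingers":0.1},{"linear":[0,-0.004,0],"twist":[0,0,0],"fingers":0.1},{"linear":[0,-0.004,0],"twist":[0,0,0],"fingers":0.1}]'; python3 -m creep '[{"linear":[-0.02,0,0],"twist":[0,0,0],"fingers":0},{"linear":[-0.06,0,0],"twist":[0,0,0],"fingers":0},{"linear":[-0.1,0,0],"twist":[0,0,0],"fingers":-0.4},{"linear":[-0.14,-0.02,0],"twist":[0,0,0],"fingers":-0.4},{"linear":[-0.16,-0.04,0],"twist":[0,0,0],"fingers":-0.4},{"linear":[-0.16,-0.06,0],"twist":[0,0,0],"fingers":-0.4},{"linear":[-0.16,-0.06,0],"twist":[0,0,0],"fingers":-0.4}]'; python3 home.py 1 2;python3 - <<'E'
from h import *
im,d,P=snap('wrist','w20')
im,d,P=snap('top','t20')
p=plates(P,im,[(.402,-.335)])[0];print(p)
y=np.radians(p['yaw']);tab=p['c']-.04*np.array([np.cos(y),np.sin(y)])
go(np.append(tab,.18),down(p['yaw']-90)); print(tab)
E
```

```text
time: 32.73
position: [0.6014, 0.1457, 0.0285]
tool_rot: [0.993, 1.334, -0.994]
ft_force: [1.6, -0.2, -0.2]
grip_width: 0.406
time: 33.32
position: [0.542, 0.1283, 0.1903]
tool_rot: [0.991, 1.331, -0.994]
ft_force: [-0.6, -0.2, -1.0]
grip_width: 0.687
wrist 1 dock front -0.0519 back 0.0455 slab rear -0.0748 slab y [-0.0355  0.0327] tab -0.0756 -0.0462
top 1 dock front -0.0133 back 0.0446 slab rear None slab y None tab None None
wrist 2 dock front -0.0519 back 0.0451 slab rear -0.0768 slab y [-0.0339  0.0342] tab -0.0773 -0.0478
top 2 dock front None back None slab rear None slab y None tab None None
{'c': array([ 0.4015, -0.3359]), 's': array([ 73.5, 112.5]), 'yaw': -43.8, 'tab': array([ 0.3739, -0.306 ]), 'ztab': np.float64(0.05)}
lin [0.0078, -0.2889, 0.3695] twist [60.4, -0.0, 0.2] | now [0.5439, 0.1285, 0.1876] q [0.51, 0.27, -0.91, 1.72, 0.22, 1.27, -1.73] t 33.6
[ 0.37262959 -0.30821427]
```

View pics/w20.png

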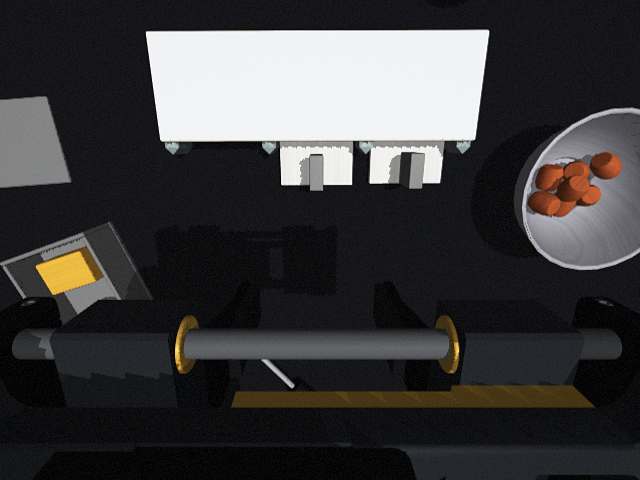

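Plate in bay 2 sits about 2 mm further out (rear edge row 185 against 183). I'll close the fingers and nudge its tab from behind.

```bash
cat > push.py <<'E'
from h import *
import sys
k=int(sys.argv[1]);DO=np.array([.657,.1625]); yaw=16.65
a=np.array([np.cos(np.radians(yaw)),np.sin(np.radians(yaw))]);b=np.array([-a[1],a[0]])
p,r=tool();y0=(-.0865,-.0008,.0845)[k-1]
print('X',((p[:2]-DO)@a).round(4),'Y',((p[:2]-DO)@b-y0).round(4),'z',p[2].round(4),'F',readout.get_state()['ft_force'].round(1))
for X in(-.11,-.09): go(np.append(DO+X*a+y0*b,.03),down(yaw-90))
E
python3 push.py 2
```

```text
X -0.1181 Y 0.0006 z 0.1876 F [ 0.  -0.1 -0.2]
lin [0.1576, 0.0085, 0.0009] twist [-0.0, -0.1, 0.2] | now [0.5439, 0.1285, 0.1876] q [0.51, 0.27, -0.91, 1.72, 0.22, 1.27, -1.73] t 33.6
lin [0.1576, 0.0285, 0.0008] twist [-0.0, -0.1, 0.2] | now [0.5439, 0.1285, 0.1876] q [0.51, 0.27, -0.91, 1.72, 0.22, 1.27, -1.73] t 33.6
```

```bash
python3 -m creep '[{"linear":[0.04,0,0],"twist":[0,0,0],"fingers":1},{"linear":[0.08,0,0],"twist":[0,0,0],"fingers":1},{"linear":[0.12,0,0],"twist":[0,0,0],"fingers":1},{"linear":[0.15,0,0.001],"twist":[0,0,0],"fingers":1},{"linear":[0.157,0,0.001],"twist":[0,0,0],"fingers":1},{"linear":[0.157,0,0.001],"twist":[0,0,0],"fingers":1},{"linear":[0.157,0,0.001],"twist":[0,0,0],"fingers":1},{"linear":[0.157,0.01,0.001],"twist":[0,0,0],"fingers":1}]' 40; python3 push.py 2; python3 -m creep '[{"linear":[0,0.01,0],"twist":[0,0,0],"fingers":1},{"linear":[0,0.018,0],"twist":[0,0,0],"fingers":1},{"linear":[0,0.018,0],"twist":[0,0,0],"fingers":1}]'; python3 push.py 2|head -1
```

```text
time: 34.28
position: [0.5538, 0.1307, 0.0332]
tool_rot: [0.992, 1.333, -0.993]
ft_force: [1.1, 0.7, 0.6]
grip_width: 0.18
X -0.108 Y -0.0001 z 0.0332 F [1.1 0.7 0.6]
lin [0.0032, -0.002, -0.0001] twist [-0.0, 0.0, 0.0] | now [0.5538, 0.1307, 0.0332] q [0.4, 0.46, -0.82, 1.84, 0.4, 1.01, -1.86] t 34.3
lin [0.0032, 0.018, -0.0001] twist [-0.0, 0.0, 0.0] | now [0.5538, 0.1307, 0.0332] q [0.4, 0.46, -0.82, 1.84, 0.4, 1.01, -1.86] t 34.3
time: 34.53
position: [0.5737, 0.1364, 0.033]
tool_rot: [0.996, 1.332, -0.991]
ft_force: [1.6, 0.5, 4.0]
grip_width: 0.016
X -0.0873 Y -0.0003 z 0.033 F [1.6 0.5 4. ]
```

```bash
for i in 1 2 3; do python3 -m creep '[{"linear":[0,0.001,0],"twist":[0,0,0],"fingers":1},{"linear":[0,0.002,0],"twist":[0,0,0],"fingers":1},{"linear":[0,0.002,0],"twist":[0,0,0],"fingers":1}]' >/dev/null; python3 push.py 2|head -1;done
```

```text
X -0.087 Y -0.0003 z 0.033 F [ 0.9 -0.2  6.5]
X -0.0869 Y -0.0003 z 0.0329 F [-5.1 -1.8 11.5]
X -0.0868 Y -0.0003 z 0.0329 F [-8.8 -3.3 16.1]
```

```bash
for i in 1 2 3; do python3 -m creep '[{"linear":[-0.0005,0.001,0],"twist":[0,0,0],"fingers":1},{"linear":[-0.001,0.002,0],"twist":[0,0,0],"fingers":1},{"linear":[-0.001,0.002,0],"twist":[0,0,0],"fingers":1}]' >/dev/null; python3 push.py 2|head -1;done; python3 -c "
from h import *
im,_,_=snap('wrist','w21')"
```

```text
X -0.0866 Y -0.0003 z 0.033 F [-11.7  -3.7  14.7]
X -0.0866 Y -0.0003 z 0.033 F [-14.2  -4.9  14.6]
X -0.0865 Y -0.0002 z 0.0331 F [-17.3  -5.6  13.1]
```

View pics/w21.png

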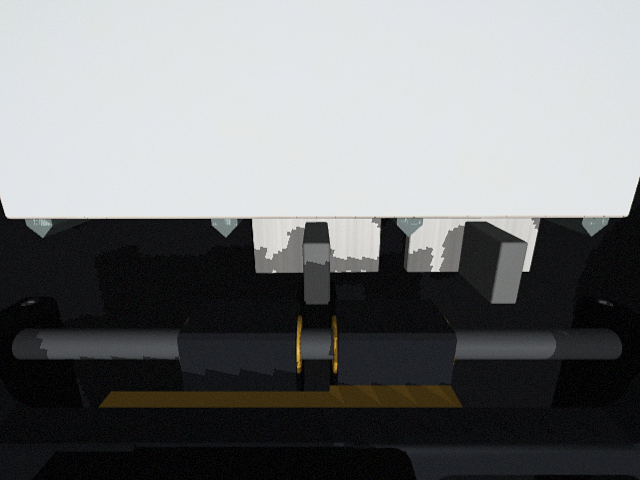

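With 18 N on it the plate doesn't move and both tabs' rear edges line up (rows 304 and 303), so it's home. Now the third plate.

```bash
python3 -m creep '[{"linear":[0,-0.03,0],"twist":[0,0,0],"fingers":1},{"linear":[-0.02,-0.035,0],"twist":[0,0,0],"fingers":1},{"linear":[-0.06,-0.035,0],"twist":[0,0,0],"fingers":-0.4},{"linear":[-0.1,-0.035,0],"twist":[0,0,0],"fingers":-0.4},{"linear":[-0.14,-0.035,0],"twist":[0,0,0],"fingers":-0.4},{"linear":[-0.15,-0.035,0],"twist":[0,0,0],"fingers":-0.4}]'; python3 home.py 1 2 | grep wrist; python3 -c "
from h import *
go((.3736,-.3075,.18),down(-133.8))"
```

```text
time: 36.58
position: [0.5512, 0.1302, 0.1908]
tool_rot: [0.996, 1.327, -0.988]
ft_force: [1.5, 0.9, 1.0]
grip_width: 0.223
wrist 1 dock front -0.0524 back 0.0452 slab rear -0.0759 slab y [-0.0355  0.0328] tab -0.075 -0.0462
wrist 2 dock front -0.0358 back 0.0452 slab rear -0.1149 slab y [-0.0345  0.0337] tab -0.1156 -0.0861
lin [0.0044, -0.2915, 0.3679] twist [60.4, 0.1, 0.2] | now [0.548, 0.1283, 0.1834] q [0.51, 0.28, -0.91, 1.71, 0.23, 1.27, -1.74] t 36.8
```

```bash
python3 -c "
from h import *
im,_,_=snap('wrist','w22')"; python3 bay.py 2|tail -1
```

```text
rel to home along,lat -0.054716159016269215 4.6396330189418106e-06
```

View pics/w22.png

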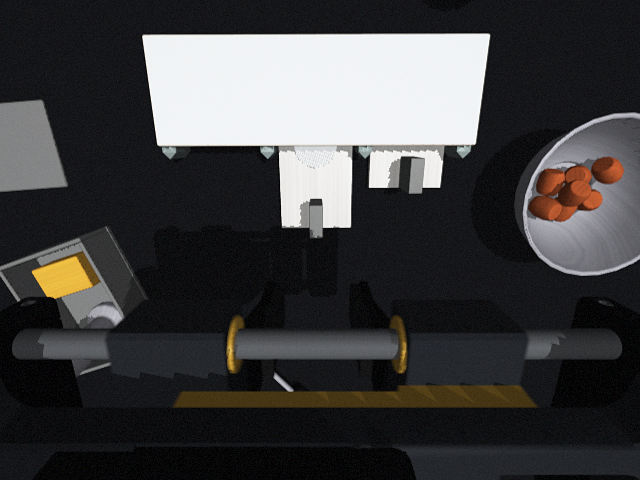

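The nudge backfired. On retreat, bay 2's plate came out with the fingers by about 39 mm (its rear edge is now at row 228). I'll grip its tab again, push it home, and open fully before lifting straight up.

```bash
sed -i 's/for X in(-.11,-.09)/for X in(-.101,-.061)/' push.py; python3 push.py 2; cp pics/w22.png pics/w22b.png
```

```text
X -0.1147 Y -0.0007 z 0.1826 F [-0.2  0.5  0.1]
lin [0.1526, 0.0145, -0.0006] twist [-0.0, -0.0, 0.3] | now [0.5475, 0.1282, 0.1826] q [0.5, 0.28, -0.91, 1.71, 0.23, 1.27, -1.74] t 36.8
lin [0.1524, 0.0545, -0.0006] twist [-0.0, -0.0, 0.3] | now [0.5475, 0.1282, 0.1826] q [0.5, 0.28, -0.91, 1.71, 0.23, 1.27, -1.74] t 36.8
```

```bash
python3 -m creep '[{"linear":[0.03,0.014,0],"twist":[0,0,0],"fingers":-0.4},{"linear":[0.07,0.014,0],"twist":[0,0,0],"fingers":-0.4},{"linear":[0.11,0.014,0],"twist":[0,0,0],"fingers":-0.4},{"linear":[0.14,0.014,0],"twist":[0,0,0],"fingers":-0.4},{"linear":[0.153,0.014,-0.0005],"twist":[0,0,0.3],"fingers":-0.4},{"linear":[0.153,0.014,-0.0005],"twist":[0,0,0.3],"fingers":-0.4},{"linear":[0.153,0.014,-0.0005],"twist":[0,0,0.3],"fingers":0.4},{"linear":[0.153,0.014,-0.0005],"twist":[0,0,0.3],"fingers":1}]';python3 -m creep '[{"linear":[0,0,0],"twist":[0,0,0],"fingers":1},{"linear":[0,0,0],"twist":[0,0,0],"fingers":1},{"linear":[0,0,0],"twist":[0,0,0],"fingers":1},{"linear":[0,0,0],"twist":[0,0,0],"fingers":1},{"linear":[0,0,0],"twist":[0,0,0],"fingers":1},{"linear":[0,0,0],"twist":[0,0,0],"fingers":1},{"linear":[0,0,0],"twist":[0,0,0],"fingers":1},{"linear":[0,0,0],"twist":[0,0,0],"fingers":1}]' 40; python3 push.py 2;python3 -c "
from h import *
im,_,_=snap('wrist','w23')"
```

```text
time: 37.5
position: [0.5618, 0.1337, 0.0316]
tool_rot: [0.995, 1.331, -0.99]
ft_force: [-0.7, -0.4, 0.2]
grip_width: 0.621
time: 38.17
position: [0.5616, 0.1332, 0.0314]
tool_rot: [0.995, 1.331, -0.991]
ft_force: [-1.0, -0.3, 2.0]
grip_width: 0.136
X -0.0998 Y 0.0001 z 0.0314 F [-1.  -0.3  2. ]
lin [0.0014, -0.0012, 0.0001] twist [-0.0, -0.0, -0.2] | now [0.5616, 0.1332, 0.0314] q [0.4, 0.48, -0.82, 1.82, 0.41, 1.01, -1.87] t 38.2
lin [0.0015, 0.0388, 0.0001] twist [-0.0, -0.0, -0.2] | now [0.5616, 0.1332, 0.0314] q [0.4, 0.48, -0.82, 1.82, 0.41, 1.01, -1.87] t 38.2
```

View pics/w23.png

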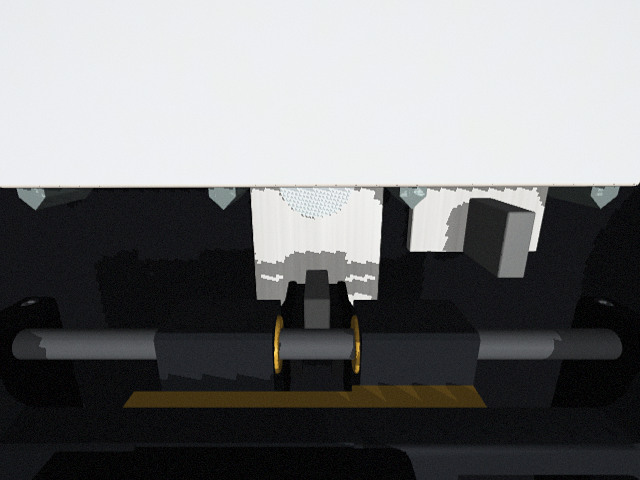

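Gripped. Pushing home, expected at X ≈ −0.060.

```bash
python3 -m creep '[{"linear":[0,0.01,0],"twist":[0,0,0],"fingers":1},{"linear":[0,0.02,0],"twist":[0,0,0],"fingers":1},{"linear":[0,0.03,0],"twist":[0,0,0],"fingers":1},{"linear":[0,0.036,0],"twist":[0,0,0],"fingers":1},{"linear":[0,0.036,0],"twist":[0,0,0],"fingers":1}]'|grep ft; for i in 1 2 3 4; do python3 -m creep '[{"linear":[0,0.001,0],"twist":[0,0,0],"fingers":1},{"linear":[0,0.002,0],"twist":[0,0,0],"fingers":1},{"linear":[0,0.002,0],"twist":[0,0,0],"fingers":1}]' >/dev/null; python3 push.py 2|head -1;done
```

```text
ft_force: [1.4, 0.8, 3.8]
X -0.0625 Y 0.0003 z 0.0314 F [-2.7 -0.6  4.3]
X -0.0602 Y 0.0002 z 0.0314 F [-2.5 -1.7  4.9]
X -0.0597 Y 0.0002 z 0.0315 F [-8.7 -2.1  8.6]
X -0.0597 Y 0.0002 z 0.0314 F [-14.2  -4.2  14.5]
```

```bash
python3 -m creep '[{"linear":[0,0.002,0],"twist":[0,0,0],"fingers":1},{"linear":[0,0.002,0],"twist":[0,0,0],"fingers":1},{"linear":[0,-0.003,0],"twist":[0,0,0],"fingers":1},{"linear":[0,-0.003,0],"twist":[0,0,0],"fingers":0.3},{"linear":[0,-0.003,0],"twist":[0,0,0],"fingers":0},{"linear":[0,-0.003,0],"twist":[0,0,0],"fingers":-0.2},{"linear":[0,-0.003,0],"twist":[0,0,0],"fingers":-0.2},{"linear":[0,-0.003,0],"twist":[0,0,0],"fingers":-0.2}]'; python3 push.py 2|head -1; python3 -m creep '[{"linear":[-0.02,0,0],"twist":[0,0,0],"fingers":-0.3},{"linear":[-0.06,0,0],"twist":[0,0,0],"fingers":-0.3},{"linear":[-0.1,0,0],"twist":[0,0,0],"fingers":-0.4},{"linear":[-0.14,-0.02,0],"twist":[0,0,0],"fingers":-0.4},{"linear":[-0.15,-0.04,0],"twist":[0,0,0],"fingers":-0.4},{"linear":[-0.15,-0.06,0],"twist":[0,0,0],"fingers":-0.4},{"linear":[-0.15,-0.06,0],"twist":[0,0,0],"fingers":-0.4}]'; python3 home.py 1 2|grep wrist;python3 - <<'E'
from h import *
im,d,P=snap('wrist','w24')
im,d,P=snap('top','t24')
p=plates(P,im,[(.402,-.335)])[0];print(p)
y=np.radians(p['yaw']);tab=p['c']-.04*np.array([np.cos(y),np.sin(y)])
go(np.append(tab,.18),down(p['yaw']-90)); print(tab)
E
```

```text
time: 40.3
position: [0.6011, 0.145, 0.0312]
tool_rot: [0.996, 1.331, -0.99]
ft_force: [0.3, 0.5, -0.7]
grip_width: 0.431
X -0.0585 Y 0.0001 z 0.0312 F [ 0.3  0.5 -0.7]
time: 40.88
position: [0.541, 0.1273, 0.1824]
tool_rot: [0.993, 1.329, -0.991]
ft_force: [-0.3, -0.1, -0.5]
grip_width: 0.699
wrist 1 dock front -0.0523 back 0.0452 slab rear -0.0754 slab y [-0.0355  0.0328] tab -0.0754 -0.0467
wrist 2 dock front -0.0525 back 0.0451 slab rear -0.076 slab y [-0.0346  0.0337] tab -0.0758 -0.0469
{'c': array([ 0.4019, -0.3356]), 's': array([ 72.9, 111.4]), 'yaw': -43.5, 'tab': array([ 0.3739, -0.3057]), 'ztab': np.float64(0.049)}
lin [-0.0007, -0.2879, 0.369] twist [60.1, -0.2, -0.1] | now [0.5434, 0.1278, 0.1807] q [0.52, 0.27, -0.92, 1.73, 0.22, 1.25, -1.73] t 41.2
[ 0.37288503 -0.30806582]
```

View pics/w24.png

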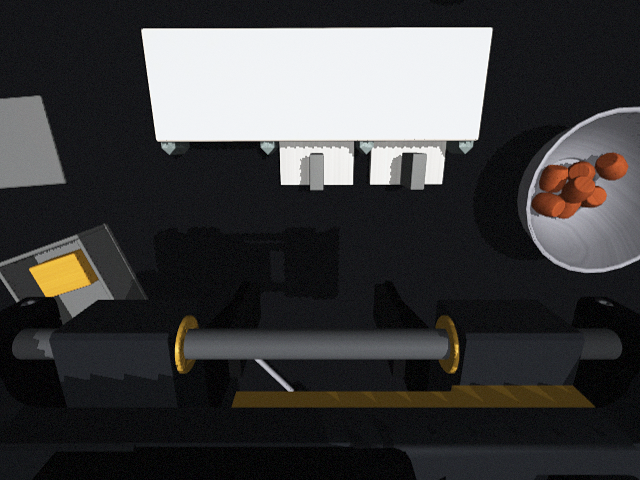

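Both plates are now at the same depth. On to plate three.

```bash
python3 -m creep '[{"linear":[0,-0.02,0.035],"twist":[6,0,0],"fingers":-0.4},{"linear":[0,-0.045,0.065],"twist":[13,0,0],"fingers":-0.4},{"linear":[0,-0.07,0.095],"twist":[20,0,0],"fingers":-0.4},{"linear":[0,-0.095,0.125],"twist":[27,0,0],"fingers":-0.4},{"linear":[0,-0.12,0.155],"twist":[34,0,0],"fingers":-0.4},{"linear":[0,-0.145,0.186],"twist":[41,0,0],"fingers":-0.4},{"linear":[0,-0.17,0.217],"twist":[48,0,0],"fingers":-0.4},{"linear":[0,-0.193,0.247],"twist":[54,0,0],"fingers":-0.4}]' >/dev/null; python3 -c "
from h import *
go((.3733,-.3077,.18),down(-133.6))"
```

```text
lin [-0.0, 0.0436, 0.1454] twist [5.9, -0.2, -0.1] | now [0.4278, -0.166, 0.1804] q [0.96, -0.04, -0.62, 1.96, -0.03, 1.21, -1.89] t 41.9
```

```bash
python3 -m creep '[{"linear":[0,0.01,0.035],"twist":[2,0,0],"fingers":-0.4},{"linear":[0,0.02,0.07],"twist":[4,0,0],"fingers":-0.4},{"linear":[0,0.032,0.11],"twist":[5.9,0,0],"fingers":-0.4},{"linear":[0,0.044,0.145],"twist":[5.9,0,0],"fingers":-0.4},{"linear":[0,0.044,0.145],"twist":[5.9,0,0],"fingers":-0.4},{"linear":[0,0.044,0.145],"twist":[5.9,0,0],"fingers":-0.4}]' >/dev/null; python3 - <<'E'
from h import *
im,d,P=snap('wrist','w25')
p=plates(P,im,[(.402,-.335)])[0];print(p)
y=np.radians(p['yaw']);tab=p['c']-.04*np.array([np.cos(y),np.sin(y)]);print(tab)
go(np.append(tab,.030),down(p['yaw']-90))
E
```

```text
{'c': array([ 0.4043, -0.3359]), 's': array([ 70.1, 109.9]), 'yaw': -43.9, 'tab': array([ 0.3767, -0.3093]), 'ztab': np.float64(0.049)}
[ 0.37547796 -0.30816393]
lin [0.1494, 0.0012, 0.0022] twist [0.5, -0.3, 0.0] | now [0.3757, -0.3062, 0.1794] q [1.1, 0.03, -0.47, 1.91, 0.01, 1.21, -1.7] t 42.4
```

View pics/w25.png

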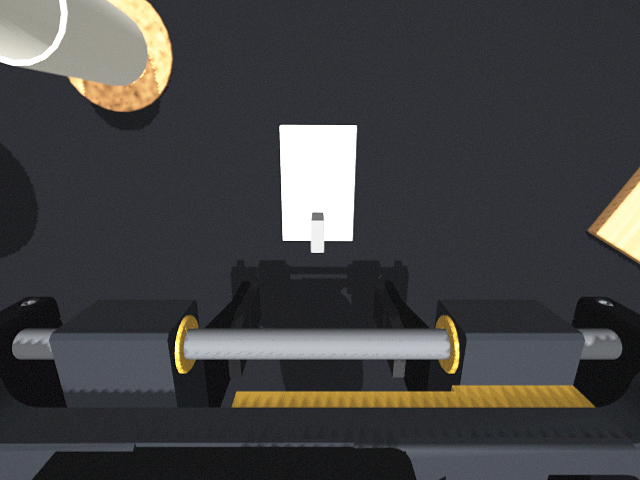

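```bash
python3 -m creep '[{"linear":[0.04,0.001,0.001],"twist":[0.5,0,0],"fingers":-0.4},{"linear":[0.08,0.001,0.001],"twist":[0.5,0,0],"fingers":-0.4},{"linear":[0.12,0.001,0.001],"twist":[0.5,0,0],"fingers":-0.4},{"linear":[0.14,0.001,0.001],"twist":[0.5,0,0],"fingers":-0.4},{"linear":[0.15,0.001,0.001],"twist":[0.5,0,0],"fingers":-0.4},{"linear":[0.15,0.001,0.001],"twist":[0.5,0,0],"fingers":-0.4},{"linear":[0.15,0.001,0.001],"twist":[0.5,0,0],"fingers":0.4},{"linear":[0.15,0.001,0.001],"twist":[0.5,0,0],"fingers":1}]'; python3 -m creep '[{"linear":[0,0,0],"twist":[0,0,0],"fingers":1},{"linear":[0,0,0],"twist":[0,0,0],"fingers":1},{"linear":[0,0,0],"twist":[0,0,0],"fingers":1},{"linear":[0,0,0],"twist":[0,0,0],"fingers":1},{"linear":[0,0,0],"twist":[0,0,0],"fingers":1},{"linear":[0,0,0],"twist":[0,0,0],"fingers":1},{"linear":[0,0,0],"twist":[0,0,0],"fingers":1},{"linear":[0,0,0],"twist":[0,0,0],"fingers":1}]' 40; python3 -m creep '[{"linear":[-0.01,0,0],"twist":[0,0,0],"fingers":1},{"linear":[-0.03,0,0],"twist":[0,0,0],"fingers":1},{"linear":[-0.045,0,0],"twist":[0,0,0],"fingers":1},{"linear":[-0.045,0,0],"twist":[0,0,0],"fingers":1}]';  python3 bay.py 3 | head -3; python3 -c "
from h import *
go((.435,-.05,.078),down(-103));snap('wrist','w26')"
```

```text
time: 43.07
position: [0.3777, -0.3079, 0.0319]
tool_rot: [1.749, 0.743, -1.74]
ft_force: [0.2, 0.2, 0.4]
grip_width: 0.62
time: 43.73
position: [0.3758, -0.3076, 0.0302]
tool_rot: [1.749, 0.745, -1.743]
ft_force: [-0.4, -0.4, 1.2]
grip_width: 0.13
time: 44.07
position: [0.3778, -0.3087, 0.0782]
tool_rot: [1.75, 0.74, -1.739]
ft_force: [0.4, -0.3, -0.6]
grip_width: 0.132
bay [0.6139 0.2368]
0.13 [0.451  0.1881 0.075 ]
lin [0.0026, -0.2909, -0.4093] twist [-60.4, 0.0, -0.4] | now [0.3778, -0.3087, 0.0782] q [1.08, 0.14, -0.47, 2.01, 0.07, 1.0, -1.76] t 44.1
lin [0.0001, -0.1377, -0.2263] twist [-30.8, -0.1, -0.4] | now [0.3778, -0.3087, 0.0782] q [1.08, 0.14, -0.47, 2.01, 0.07, 1.0, -1.76] t 44.1
```

View pics/w26.png

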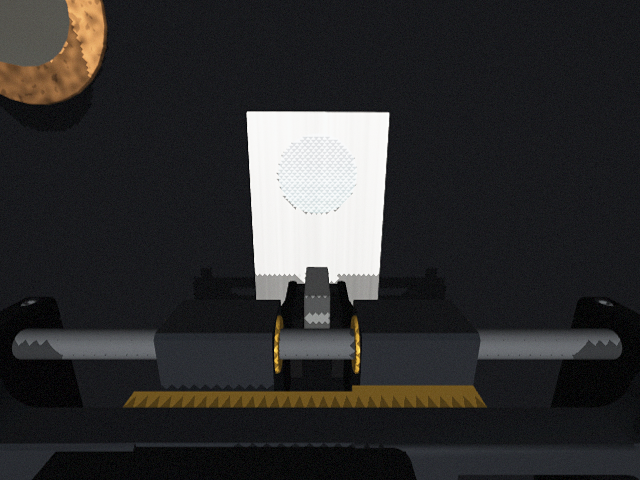

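```bash
python3 -m creep '[{"linear":[0,-0.017,-0.028],"twist":[-3,0,0],"fingers":1},{"linear":[0,-0.034,-0.056],"twist":[-7,0,0],"fingers":1},{"linear":[0,-0.052,-0.085],"twist":[-11,0,0],"fingers":1},{"linear":[0,-0.07,-0.114],"twist":[-15,0,0],"fingers":1},{"linear":[0,-0.087,-0.142],"twist":[-19,0,0],"fingers":1},{"linear":[0,-0.104,-0.17],"twist":[-23,0,0],"fingers":1},{"linear":[0,-0.121,-0.199],"twist":[-27,0,0],"fingers":1},{"linear":[0,-0.138,-0.226],"twist":[-31,0,0],"fingers":1}]' >/dev/null;  python3 bay.py 3 | head -3
```

```text
bay [0.6139 0.2368]
0.13 [0.451  0.1881 0.075 ]
lin [0.0003, -0.0326, -0.2334] twist [-29.2, -0.1, -0.1] | now [0.432, -0.0469, 0.0749] q [0.81, 0.05, -0.76, 2.12, 0.04, 0.98, -1.77] t 44.8
```

```bash
python3 -m creep '[{"linear":[0,-0.005,-0.033],"twist":[-4,0,0],"fingers":1},{"linear":[0,-0.009,-0.067],"twist":[-8,0,0],"fingers":1},{"linear":[0,-0.014,-0.1],"twist":[-12,0,0],"fingers":1},{"linear":[0,-0.019,-0.134],"twist":[-16,0,0],"fingers":1},{"linear":[0,-0.023,-0.167],"twist":[-20,0,0],"fingers":1},{"linear":[0,-0.028,-0.2],"twist":[-25,0,0],"fingers":1},{"linear":[0,-0.033,-0.233],"twist":[-29.2,0,0],"fingers":1},{"linear":[0,-0.033,-0.233],"twist":[-29.2,0,0],"fingers":1}]' >/dev/null;  python3 bay.py 3 | tail -9|cut -c1-110; python3 -m creep '[{"linear":[0.01,0,0],"twist":[0,0,0],"fingers":1},{"linear":[0.02,0,0],"twist":[0,0,0],"fingers":1},{"linear":[0.03,0.01,0],"twist":[0,0,0],"fingers":1},{"linear":[0.038,0.02,0],"twist":[0,0,0],"fingers":1},{"linear":[0.043,0.03,0],"twist":[0,0,0],"fingers":1},{"linear":[0.043,0.03,0],"twist":[0,0,0],"fingers":1},{"linear":[0.043,0.03,0],"twist":[0,0,0],"fingers":1}]'; python3 bay.py 3|tail -2 |cut -c1-150; python3 -c "
from h import *
im,_,_=snap('wrist');cv2.imwrite('pics/w27.png',im[:320,:,::-1])"
```

```text
0.13 [0.451  0.1881 0.075 ]
lin [0.001, -0.0014, 0.0055] twist [0.4, -0.4, -0.3] | now [0.4507, 0.1938, 0.0761] q [0.45, 0.24, -0.98, 2.0,
0.13 [0.451  0.1881 0.029 ]
lin [0.047, -0.0016, 0.0059] twist [0.4, -0.4, -0.3] | now [0.4507, 0.1938, 0.0761] q [0.45, 0.24, -0.98, 2.0,
0.06 [0.5181 0.2082 0.028 ]
lin [0.0483, 0.0684, 0.0064] twist [0.4, -0.4, -0.3] | now [0.4507, 0.1938, 0.0761] q [0.45, 0.24, -0.98, 2.0,
0 [0.5756 0.2253 0.028 ]
lin [0.0486, 0.1284, 0.0068] twist [0.4, -0.4, -0.3] | now [0.4507, 0.1938, 0.0761] q [0.45, 0.24, -0.98, 2.0,
rel to home along,lat -0.12869320259595485 0.005531872024897744
time: 46.03
position: [0.4802, 0.1923, 0.0313]
tool_rot: [0.998, 1.33, -0.998]
ft_force: [-0.2, -0.0, -1.7]
grip_width: 0.135
lin [0.0033, 0.1008, -0.005] twist [-0.4, -0.0, -0.0] | now [0.4802, 0.1923, 0.0313] q [0.36, 0.38, -0.91, 1.96, 0.36, 0.97, -2.01] t 46.0
rel to home along,lat -0.10080874349546412 -0.004307195969961968
```

View pics/w27.png

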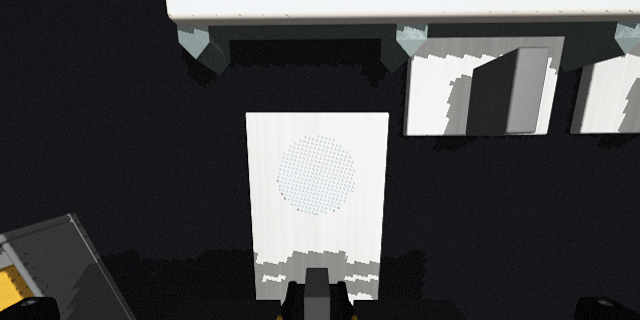

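The plate is about 5 mm too far right (noses at 195 and 411, mid 303, against 317). Shifting left, then inserting.

```bash
python3 -m creep '[{"linear":[0,0,-0.003],"twist":[0,0,0],"fingers":1},{"linear":[0.001,0,-0.005],"twist":[-0.3,0,0],"fingers":1},{"linear":[0.001,0,-0.005],"twist":[-0.3,0,0],"fingers":1},{"linear":[0.001,0,-0.005],"twist":[-0.3,0,0],"fingers":1}]'; python3 bay.py 3|tail -2 |cut -c1-150; python3 -c "
from h import *
im,_,_=snap('wrist');cv2.imwrite('pics/w28.png',im[:320,:,::-1])"
```

```text
time: 46.42
position: [0.4793, 0.1991, 0.0322]
tool_rot: [0.994, 1.331, -0.989]
ft_force: [0.5, 0.0, -1.8]
grip_width: 0.135
lin [0.0045, 0.0997, 0.0026] twist [0.1, -0.0, -0.2] | now [0.4793, 0.1991, 0.0322] q [0.35, 0.38, -0.91, 1.96, 0.37, 0.97, -2.01] t 46.4
rel to home along,lat -0.09970980106175119 0.0024319676716051918
```

View pics/w28.png

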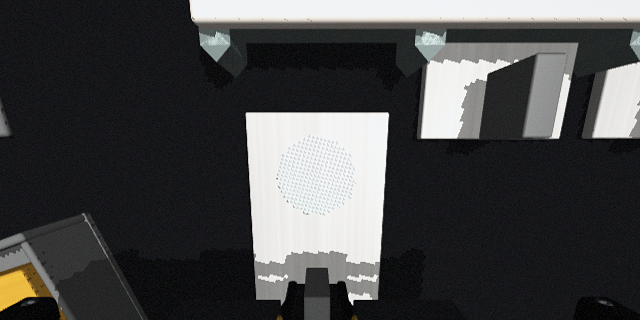

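```bash
python3 -m creep '[{"linear":[0.001,0.005,0.001],"twist":[0,0,0],"fingers":1},{"linear":[0.002,0.01,0.002],"twist":[0,0,0],"fingers":1},{"linear":[0.002,0.01,0.002],"twist":[0,0,0],"fingers":1},{"linear":[0.002,0.01,0.002],"twist":[0,0,0],"fingers":1}]'; python3 bay.py 3|tail -2 |cut -c1-150; python3 -c "
from h import *
im,_,_=snap('wrist');cv2.imwrite('pics/w29.png',im[:320,:,::-1])"
```

```text
time: 46.8
position: [0.4901, 0.2001, 0.0301]
tool_rot: [0.995, 1.332, -0.989]
ft_force: [-0.1, 1.0, -1.2]
grip_width: 0.133
lin [0.0024, 0.0891, 0.0004] twist [0.0, -0.1, -0.2] | now [0.4901, 0.2001, 0.0301] q [0.34, 0.41, -0.9, 1.94, 0.38, 0.97, -2.02] t 46.8
rel to home along,lat -0.08909343668781752 0.00030882970253939823
```

View pics/w29.png

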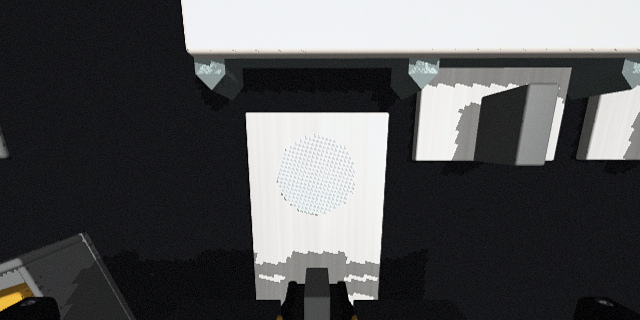

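Centred (noses at 209 and 424, mid 316.5). Inserting.

```bash
python3 -m creep '[{"linear":[0,0.012,0],"twist":[0,0,0],"fingers":1},{"linear":[0,0.024,0],"twist":[0,0,0],"fingers":1},{"linear":[0,0.036,0],"twist":[0,0,0],"fingers":1},{"linear":[0,0.048,0],"twist":[0,0,0],"fingers":1},{"linear":[0,0.06,0],"twist":[0,0,0],"fingers":1},{"linear":[0,0.072,0],"twist":[0,0,0],"fingers":1},{"linear":[0,0.082,0],"twist":[0,0,0],"fingers":1},{"linear":[0,0.082,0],"twist":[0,0,0],"fingers":1}]'|grep ft; python3 bay.py 3|tail -1; for i in 1 2 3 4; do python3 -m creep '[{"linear":[0,0.001,0],"twist":[0,0,0],"fingers":1},{"linear":[0,0.002,0],"twist":[0,0,0],"fingers":1},{"linear":[0,0.002,0],"twist":[0,0,0],"fingers":1}]' >/dev/null; python3 push.py 3|head -1;done
```

```text
ft_force: [-0.5, 0.4, -1.4]
rel to home along,lat -0.005800613885566583 0.00045018267308130936
X -0.0661 Y -0.0004 z 0.0303 F [ 0.1  0.  -1.6]
X -0.0635 Y -0.0006 z 0.0306 F [-0.2  0.8 -1.8]
X -0.0618 Y -0.0006 z 0.0303 F [-1.6 -0.7 -0.8]
X -0.0617 Y -0.0007 z 0.03 F [-6.4 -3.3  3.4]
```

```bash
for i in 1 2; do python3 -m creep '[{"linear":[0,0.001,0],"twist":[0,0,0],"fingers":1},{"linear":[0,0.002,0],"twist":[0,0,0],"fingers":1},{"linear":[0,0.002,0],"twist":[0,0,0],"fingers":1}]' >/dev/null; python3 push.py 3|head -1;done;  python3 -m creep '[{"linear":[0,0.001,0],"twist":[0,0,0],"fingers":1},{"linear":[0,0.001,0],"twist":[0,0,0],"fingers":1},{"linear":[0,-0.003,0],"twist":[0,0,0],"fingers":1},{"linear":[0,-0.004,0],"twist":[0,0,0],"fingers":0.3},{"linear":[0,-0.004,0],"twist":[0,0,0],"fingers":0},{"linear":[0,-0.004,0],"twist":[0,0,0],"fingers":-0.2},{"linear":[0,-0.004,0],"twist":[0,0,0],"fingers":-0.2},{"linear":[0,-0.004,0],"twist":[0,0,0],"fingers":-0.2}]'; python3 push.py 3|head -1; python3 -m creep '[{"linear":[-0.02,0,0],"twist":[0,0,0],"fingers":-0.3},{"linear":[-0.06,0,0],"twist":[0,0,0],"fingers":-0.3},{"linear":[-0.1,0,0],"twist":[0,0,0],"fingers":-0.4},{"linear":[-0.14,-0.02,0],"twist":[0,0,0],"fingers":-0.4},{"linear":[-0.15,-0.04,0],"twist":[0,0,0],"fingers":-0.4},{"linear":[-0.16,-0.06,0],"twist":[0,0,0],"fingers":-0.4},{"linear":[-0.16,-0.06,0],"twist":[0,0,0],"fingers":-0.4}]'; python3 home.py 1 2 3|grep wrist;python3 - <<'E'
from h import *
im,d,P=snap('wrist','w30')
E
```

```text
X -0.0617 Y -0.0007 z 0.03 F [-11.3  -5.8   7.6]
X -0.0616 Y -0.0006 z 0.03 F [-16.7  -7.6  13.4]
time: 49.68
position: [0.5765, 0.2262, 0.0307]
tool_rot: [0.995, 1.331, -0.988]
ft_force: [-0.5, -0.3, -0.2]
grip_width: 0.428
X -0.0589 Y -0.0004 z 0.0307 F [-0.5 -0.3 -0.2]
time: 50.27
position: [0.5165, 0.2092, 0.1929]
tool_rot: [0.993, 1.329, -0.987]
ft_force: [0.3, 0.4, 0.2]
grip_width: 0.701
wrist 1 dock front -0.0519 back 0.0452 slab rear -0.0747 slab y [-0.0355  0.033 ] tab -0.0751 -0.0461
wrist 2 dock front -0.0524 back 0.0451 slab rear -0.0753 slab y [-0.0345  0.0337] tab -0.0761 -0.0466
wrist 3 dock front -0.0517 back 0.045 slab rear -0.0755 slab y [-0.0351  0.0333] tab -0.0755 -0.0468
```

View pics/w30.png

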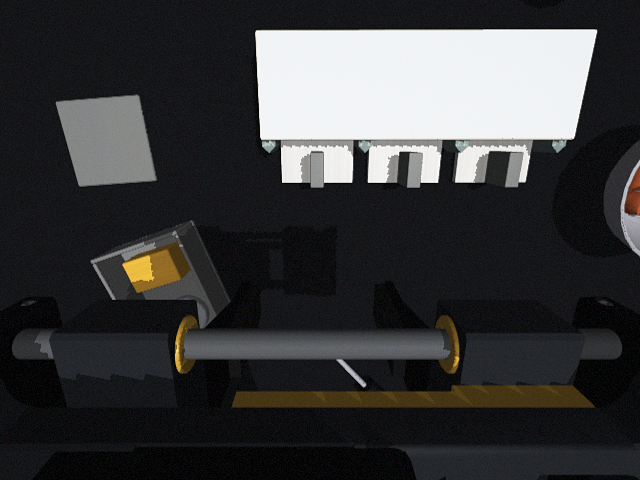

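All three plates are level at −75 to −76 mm. Now the gauge.

```bash
python3 -c "
from h import *
go((.3795,.3162,.2),down(-50))"
```

```text
lin [-0.0105, -0.1018, -0.143] twist [-23.3, -0.1, -0.1] | now [0.5182, 0.2085, 0.1895] q [0.41, 0.27, -0.97, 1.72, 0.23, 1.27, -1.89] t 50.6
```

```bash
python3 -m creep '[{"linear":[-0.01,-0.02,-0.028],"twist":[-5,0,0],"fingers":-0.4},{"linear":[-0.01,-0.04,-0.056],"twist":[-10,0,0],"fingers":-0.4},{"linear":[-0.01,-0.06,-0.084],"twist":[-14,0,0],"fingers":-0.4},{"linear":[-0.01,-0.08,-0.112],"twist":[-19,0,0],"fingers":-0.4},{"linear":[-0.01,-0.102,-0.143],"twist":[-23,0,0],"fingers":-0.6},{"linear":[-0.01,-0.102,-0.143],"twist":[-23,0,0],"fingers":-0.6},{"linear":[-0.01,-0.102,-0.143],"twist":[-23,0,0],"fingers":-0.6}]'; python3 - <<'E'
from h import *
im,d,P=snap('wrist','w31')
m=near(P,(.3795,.3162),.035)&(P[...,2]>.085)&(P[...,2]<.102);q=P[m];print('gauge',len(q),rect(q[:,:2]) if len(q)>10 else '')
m=near(P,(.535,.427),.08)&(P[...,2]>-.004)&(P[...,2]<.012)&(im.max(-1)>75);q=P[m];print('pad',rect(q[:,:2]))
m=(d>0)&near(P,(.405,.334),.1)&(P[...,2]>.038)&(P[...,2]<.052);print('tub',rect(P[m][:,:2]))
im,d,P=snap('top','t31')
print([(n,nets.place_of('top',n)[:1]) for n in('gauge','pad')])
go((.3795,.3162,.072),down(-50))
E
```

```text
time: 51.2
position: [0.3774, 0.3179, 0.2001]
tool_rot: [0.683, 1.459, -0.679]
ft_force: [1.2, -1.1, 0.3]
grip_width: 0.787
gauge 1510 (array([0.38081339, 0.31629694]), (34.91250991821289, 34.697879791259766), 0.5889384746551514)
pad (array([0.53164954, 0.42297833]), (64.68348693847656, 79.88727569580078), 20.901927947998047)
tub (array([0.40602524, 0.33228821]), (130.36062622070312, 90.19305419921875), 35.874977111816406)
[('gauge', [{'centre': [0.3816, 0.3171, 0.0028], 'conf': 0.87}]), ('pad', [{'centre': [0.5333, 0.4249, -0.0027], 'conf': 0.86}])]
lin [0.1278, -0.0003, -0.0013] twist [-0.4, -0.0, -0.2] | now [0.3803, 0.3151, 0.1998] q [0.38, 0.09, -1.16, 1.85, 0.09, 1.26, -1.69] t 51.4
```

View pics/w31.png

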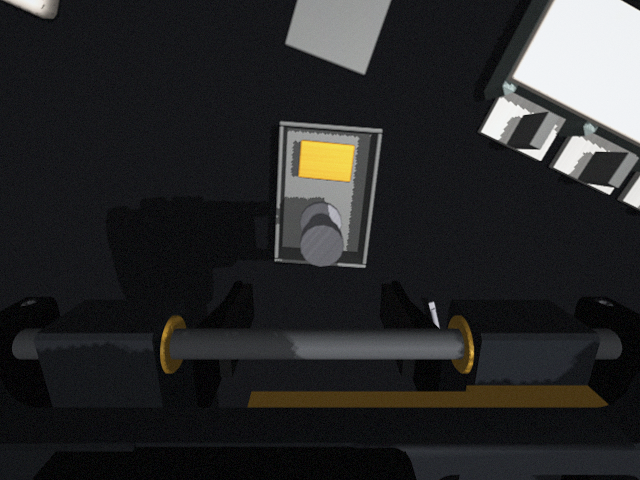

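```bash
python3 -m creep '[{"linear":[0.03,0.001,-0.001],"twist":[0,0,0],"fingers":-0.6},{"linear":[0.06,0.001,-0.001],"twist":[0,0,0],"fingers":-0.6},{"linear":[0.09,0.001,-0.001],"twist":[0,0,0],"fingers":-0.6},{"linear":[0.115,0.001,-0.001],"twist":[0,0,0],"fingers":-0.6},{"linear":[0.128,0.001,-0.001],"twist":[0,0,0],"fingers":-0.6},{"linear":[0.128,0.001,-0.001],"twist":[0,0,0],"fingers":-0.6},{"linear":[0.128,0.001,-0.001],"twist":[0,0,0],"fingers":-0.6}]'; python3 - <<'E'
from h import *
im,d,P=snap('wrist','w32');go((.3806,.3163,.072),down(-50))
E
```

```text
time: 51.98
position: [0.3799, 0.3177, 0.0721]
tool_rot: [0.688, 1.459, -0.684]
ft_force: [-0.7, 0.6, 0.9]
grip_width: 0.803
lin [0.0011, -0.0012, 0.0016] twist [-0.3, 0.0, -0.3] | now [0.3805, 0.3183, 0.0731] q [0.23, 0.3, -1.08, 1.98, 0.31, 1.03, -1.88] t 52.0
```

View pics/w32.png

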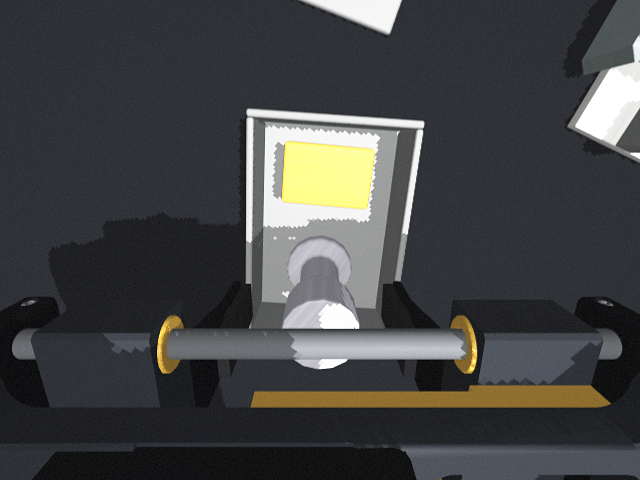

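The gauge head is between the fingers at (320,335). Closing and lifting.

```bash
python3 -m creep '[{"linear":[0.001,-0.001,0.002],"twist":[0,0,0],"fingers":-0.6},{"linear":[0.001,-0.001,0.002],"twist":[0,0,0],"fingers":0},{"linear":[0.001,-0.001,0.002],"twist":[0,0,0],"fingers":0.3},{"linear":[0.001,-0.001,0.002],"twist":[0,0,0],"fingers":1},{"linear":[0.001,-0.001,0.002],"twist":[0,0,0],"fingers":1},{"linear":[0.001,-0.001,0.002],"twist":[0,0,0],"fingers":1},{"linear":[0.001,-0.001,0.002],"twist":[0,0,0],"fingers":1},{"linear":[0.001,-0.001,0.002],"twist":[0,0,0],"fingers":1}]' 40; python3 -m creep '[{"linear":[0,0,0],"twist":[0,0,0],"fingers":1},{"linear":[0,0,0],"twist":[0,0,0],"fingers":1},{"linear":[0,0,0],"twist":[0,0,0],"fingers":1}]'; python3 st.py;  python3 -m creep '[{"linear":[-0.01,0,0],"twist":[0,0,0],"fingers":1},{"linear":[-0.03,0,0],"twist":[0,0,0],"fingers":1},{"linear":[-0.06,0,0],"twist":[0,0,0],"fingers":1},{"linear":[-0.09,0,0],"twist":[0,0,0],"fingers":1},{"linear":[-0.09,0,0],"twist":[0,0,0],"fingers":1}]'; python3 - <<'E'
from h import *
im,d,P=snap('wrist','w33')
m=near(P,(.535,.427),.08)&(P[...,2]>-.004)&(P[...,2]<.012)&(im.max(-1)>75);q=P[m];print('pad',rect(q[:,:2]))
go((.535,.427,.16),down(-50))
E
```

```text
time: 52.7
position: [0.38, 0.3156, 0.0711]
tool_rot: [0.687, 1.458, -0.683]
ft_force: [-0.4, -0.5, 0.6]
grip_width: 0.399
time: 52.95
position: [0.3801, 0.3156, 0.0711]
tool_rot: [0.687, 1.458, -0.683]
ft_force: [-0.6, -0.7, 1.8]
grip_width: 0.401
t 52.95 q [0.23, 0.3, -1.08, 1.99, 0.31, 1.03, -1.88] p [0.3801, 0.3156, 0.0711] F [-0.6, -0.7, 1.8] g 0.401
[[0.003, 0.769, 0.639], [0.002, 0.639, -0.769], [-1.0, 0.003, 0.001]]
time: 53.37
position: [0.382, 0.318, 0.1663]
tool_rot: [0.692, 1.453, -0.677]
ft_force: [1.1, 1.5, -1.9]
grip_width: 0.401
pad (array([0.5274519 , 0.42185538]), (57.166873931884766, 79.68090057373047), 21.03913116455078)
lin [0.0055, 0.1886, 0.0131] twist [-0.3, 0.2, -0.5] | now [0.3814, 0.3166, 0.1638] q [0.36, 0.15, -1.17, 1.89, 0.15, 1.19, -1.74] t 53.4
```

View pics/w33.png

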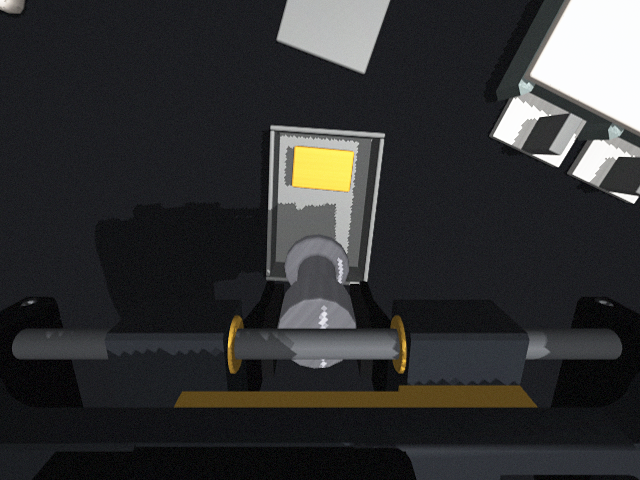

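```bash
python3 -m creep '[{"linear":[0,0.025,0.002],"twist":[0,0,0],"fingers":1},{"linear":[0,0.055,0.004],"twist":[0,0,0],"fingers":1},{"linear":[0,0.085,0.006],"twist":[0,0,0],"fingers":1},{"linear":[0,0.105,0.008],"twist":[0,0,0],"fingers":1},{"linear":[0,0.11,0.008],"twist":[0,0,0],"fingers":1},{"linear":[0,0.11,0.008],"twist":[0,0,0],"fingers":1}]'; python3 - <<'E'
from h import *
im,d,P=snap('wrist','w34')
m=near(P,(.535,.427),.08)&(P[...,2]>-.004)&(P[...,2]<.012)&(im.max(-1)>75);q=P[m];c=rect(q[:,:2]);print('pad w',c)
im2,d2,P2=snap('top','t34')
m=near(P2,(.535,.427),.07)&(abs(P2[...,2]-.004)<.006)&(im2.max(-1)>70);
m=cv2.morphologyEx(m.astype(np.uint8),cv2.MORPH_OPEN,np.ones((3,3)))>0
print('pad t',rect(P2[m][:,:2]),P2[m].mean(0))
print(nets.place_of('wrist','pad')[:1],nets.place_of('top','pad')[:1])
go((.535,.427,.16),down(-50))
E
```

```text
time: 53.92
position: [0.4693, 0.3796, 0.1593]
tool_rot: [0.686, 1.461, -0.685]
ft_force: [-0.4, -0.6, -2.3]
grip_width: 0.399
pad w (array([0.5379043 , 0.42633008]), (79.65971374511719, 79.23748016357422), 21.04193878173828)
pad t (array([0.55565466, 0.43536221]), (81.5365982055664, 26.525283813476562), 69.18599700927734) [0.5488445  0.41901901 0.00389314]
[{'centre': [0.5367, 0.4265, -0.0004], 'conf': 0.93}] [{'centre': [0.5343, 0.4268, -0.0016], 'conf': 0.67}]
lin [0.0011, 0.0821, 0.0055] twist [-0.2, 0.1, -0.1] | now [0.4684, 0.3787, 0.1609] q [0.09, 0.46, -1.04, 1.64, 0.41, 1.28, -1.9] t 54.1
```

View pics/w34.png

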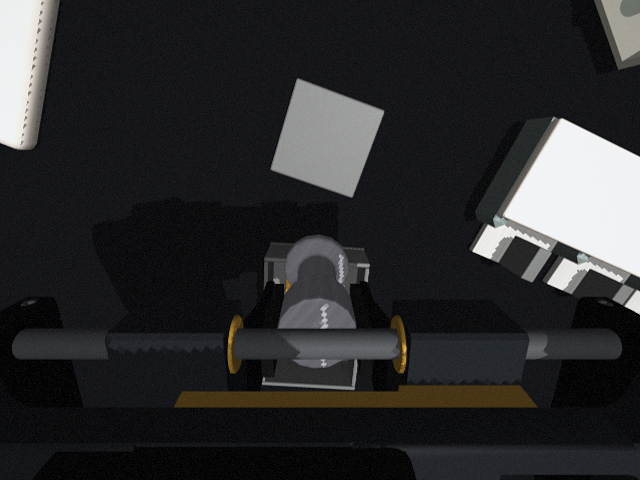

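```bash
python3 -m creep '[{"linear":[0,0.025,0.002],"twist":[0,0,0],"fingers":1},{"linear":[0,0.05,0.004],"twist":[0,0,0],"fingers":1},{"linear":[0,0.075,0.006],"twist":[0,0,0],"fingers":1},{"linear":[0.02,0.084,0.007],"twist":[-0.2,0,0],"fingers":1},{"linear":[0.05,0.084,0.007],"twist":[-0.2,0,0],"fingers":1},{"linear":[0.07,0.084,0.007],"twist":[-0.2,0,0],"fingers":1},{"linear":[0.075,0.084,0.007],"twist":[-0.2,0,0],"fingers":1},{"linear":[0.075,0.084,0.007],"twist":[-0.2,0,0],"fingers":1}]'; python3 - <<'E'
from h import *
im,d,P=snap('wrist','w35')
m=near(P,(.537,.427),.06)&(P[...,2]>-.004)&(P[...,2]<.012)&(im.max(-1)>60);q=P[m];c=rect(q[:,:2]);print('pad w',c)
snap('side','s35')
go((.5372,.427,.0711),down(-50))
E
```

```text
time: 54.78
position: [0.5378, 0.4262, 0.0851]
tool_rot: [0.682, 1.46, -0.683]
ft_force: [-0.8, -0.3, -1.9]
grip_width: 0.398
pad w (array([0.54548456, 0.43429919]), (97.34284210205078, 119.68939971923828), 41.28893280029297)
lin [0.0172, -0.0023, -0.0005] twist [-0.1, 0.0, -0.3] | now [0.5392, 0.4281, 0.0883] q [-0.07, 0.68, -0.93, 1.49, 0.56, 1.25, -1.94] t 54.9
```

View pics/w35.png

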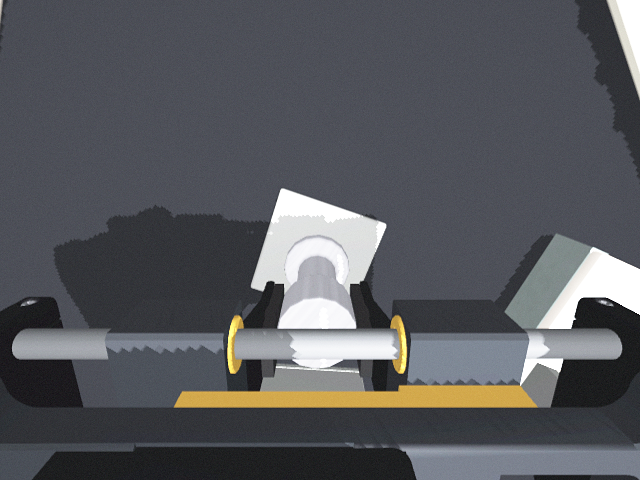

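View pics/s35.png

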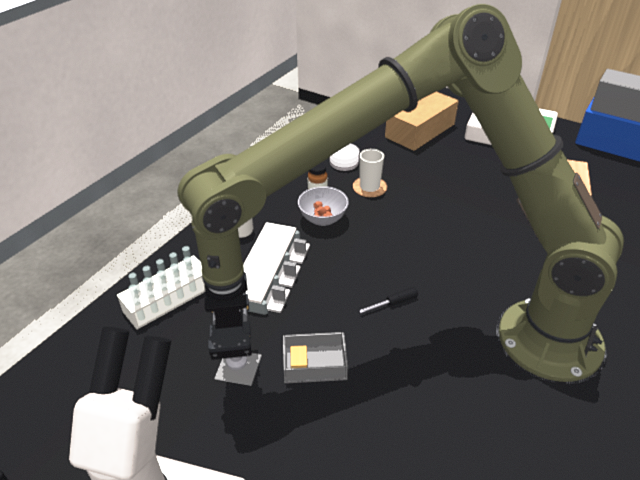

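```bash
python3 -m creep '[{"linear":[0.004,-0.002,0],"twist":[0,0,0],"fingers":1},{"linear":[0.009,-0.002,0],"twist":[0,0,0],"fingers":1},{"linear":[0.013,-0.002,0],"twist":[0,0,0],"fingers":1},{"linear":[0.014,-0.002,0],"twist":[0,0,0],"fingers":1},{"linear":[0.014,-0.002,0],"twist":[0,0,0],"fingers":1},{"linear":[0.014,-0.002,0],"twist":[0,0,0],"fingers":1}]';python3 -c "
from h import *
go((.5372,.427,.0711),down(-50))"
```

```text
time: 55.38
position: [0.5374, 0.4266, 0.0727]
tool_rot: [0.685, 1.459, -0.68]
ft_force: [0.8, -0.3, -2.8]
grip_width: 0.396
lin [0.0016, 0.0001, -0.0005] twist [-0.1, 0.0, -0.2] | now [0.5374, 0.4266, 0.0727] q [-0.08, 0.69, -0.92, 1.5, 0.57, 1.22, -1.95] t 55.4
```

```bash
for i in 1 2 3; do python3 -m creep '[{"linear":[0.0005,0,0],"twist":[0,0,0],"fingers":1},{"linear":[0.001,0,0],"twist":[0,0,0],"fingers":1},{"linear":[0.001,0,0],"twist":[0,0,0],"fingers":1}]'|egrep 'ft|posi'; done
```

```text
position: [0.5374, 0.4267, 0.0716]
ft_force: [-0.2, -0.6, -3.0]
position: [0.5375, 0.4268, 0.0712]
ft_force: [-1.3, -0.4, 1.0]
position: [0.5377, 0.427, 0.0712]
ft_force: [-2.6, -1.5, 7.2]
```

Contact with the pad. Releasing, then lifting straight up.

```bash
python3 -m creep '[{"linear":[-0.001,0,0],"twist":[0,0,0],"fingers":1},{"linear":[-0.001,0,0],"twist":[0,0,0],"fingers":0},{"linear":[-0.001,0,0],"twist":[0,0,0],"fingers":-0.3},{"linear":[-0.001,0,0],"twist":[0,0,0],"fingers":-0.6},{"linear":[-0.001,0,0],"twist":[0,0,0],"fingers":-0.6},{"linear":[-0.001,0,0],"twist":[0,0,0],"fingers":-0.6},{"linear":[-0.001,0,0],"twist":[0,0,0],"fingers":-0.6},{"linear":[-0.001,0,0],"twist":[0,0,0],"fingers":-0.6}]'; python3 -m creep '[{"linear":[-0.015,0,0],"twist":[0,0,0],"fingers":-0.6},{"linear":[-0.045,0,0],"twist":[0,0,0],"fingers":-0.6},{"linear":[-0.08,0,0],"twist":[0,0,0],"fingers":-0.6},{"linear":[-0.12,0,0],"twist":[0,0,0],"fingers":-0.6},{"linear":[-0.15,-0.03,0],"twist":[0,0,0],"fingers":-0.6},{"linear":[-0.17,-0.07,0],"twist":[0,0,0],"fingers":-0.6},{"linear":[-0.18,-0.1,0],"twist":[0,0,0],"fingers":-0.6},{"linear":[-0.18,-0.14,0],"twist":[0,0,0],"fingers":-0.6}]';  python3 -m creep '[{"linear":[0,-0.03,0.03],"twist":[0,0,0],"fingers":-0.6},{"linear":[0,-0.05,0.06],"twist":[0,0,0],"fingers":-0.6},{"linear":[0,-0.06,0.1],"twist":[0,0,0],"fingers":-0.6},{"linear":[0,-0.06,0.14],"twist":[0,0,0],"fingers":-0.6},{"linear":[0,-0.06,0.18],"twist":[0,0,0],"fingers":-0.6},{"linear":[0,-0.06,0.2],"twist":[0,0,0],"fingers":-0.6},{"linear":[0,-0.06,0.2],"twist":[0,0,0],"fingers":-0.6},{"linear":[0,-0.06,0.2],"twist":[0,0,0],"fingers":-0.6}]';python3 - <<'E'
from h import *
im,d,P=snap('top','t36')
m=near(P,(.5372,.427),.04)&(P[...,2]>.085)&(P[...,2]<.102);print('gauge',rect(P[m][:,:2]),P[m][:,2].mean())
m=near(P,(.537,.427),.075)&(abs(P[...,2]-.004)<.008)&(im.max(-1)>70);print('pad',rect(P[m][:,:2]))
m=near(P,(.61,-.2875),.05)&(abs(P[...,2]-.109)<.01);print('cup',rect(P[m][:,:2]))
print([(n,nets.place_of('top',n)[:1]) for n in('gauge','pad','jar','washbottle','block','bowl')])
print(len([1 for x in nets.place_of('top','stopper1') if x['conf']>.3]),[np.round(x['centre'],3).tolist() for x in nets.place_of('top','stopper1') if x['conf']>.3])
print([np.round(x['centre'],3).tolist() for x in nets.place_of('top','plate1') if x['conf']>.3])
snap('side','s36')
E
python3 st.py
```

```text
time: 56.8
position: [0.5374, 0.4266, 0.0706]
tool_rot: [0.684, 1.459, -0.68]
ft_force: [0.2, 0.0, -0.1]
grip_width: 0.781
time: 57.47
position: [0.4294, 0.3383, 0.2536]
tool_rot: [0.687, 1.457, -0.675]
ft_force: [-0.2, -1.7, 3.0]
grip_width: 0.802
time: 58.13
position: [0.5121, 0.1444, 0.2506]
tool_rot: [0.687, 1.459, -0.681]
ft_force: [-0.7, 1.0, 0.4]
grip_width: 0.801
gauge (array([0.5366441 , 0.42647797]), (34.490478515625, 34.44662857055664), 88.20465850830078) 0.0934569346347116
pad (array([0.53854382, 0.43077939]), (90.27459716796875, 88.93958282470703), 20.875272750854492)
cup (array([ 0.60967816, -0.28821576]), (66.772216796875, 67.49042510986328), 4.380691051483154)
[('gauge', [{'centre': [0.5395, 0.4302, 0.0016], 'conf': 0.82}]), ('pad', [{'centre': [0.5351, 0.4274, 0.0004], 'conf': 0.9}]), ('jar', [{'centre': [0.737, -0.1978, -0.0034], 'conf': 0.86}]), ('washbottle', [{'centre': [0.81, 0.0658, 0.0003], 'conf': 0.65}]), ('block', [{'centre': [0.4287, 0.3498, 0.0022], 'conf': 0.8}]), ('bowl', [{'centre': [0.6491, -0.0905, 0.0017], 'conf': 0.66}])]
7 [[0.661, -0.086, 0.023], [0.66, -0.066, 0.016], [0.648, -0.107, 0.007], [0.623, -0.092, 0.009], [0.68, -0.096, 0.028], [0.656, -0.082, 0.044], [0.631, -0.067, 0.013]]
[[0.654, -0.08, 0.044], [0.66, 0.077, -0.0]]
t 58.68 q [0.65, 0.16, -1.06, 1.69, 0.14, 1.37, -1.31] p [0.5117, 0.1448, 0.2502] F [-0.0, 0.1, -0.9] g 0.799
[[0.003, 0.767, 0.642], [0.001, 0.642, -0.767], [-1.0, 0.003, 0.001]]
```

View pics/t36.png

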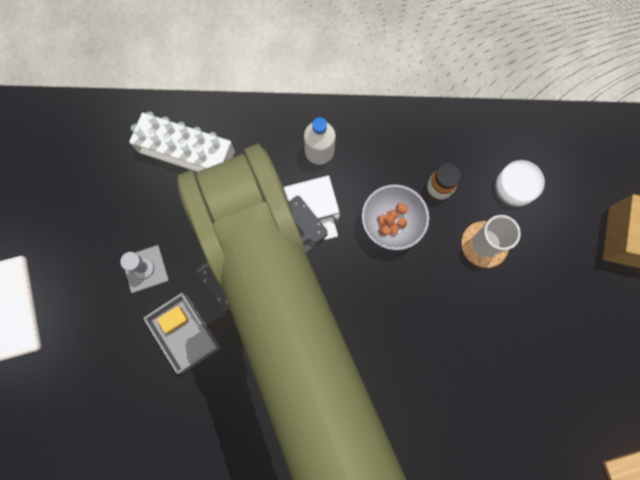

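View pics/s36.png

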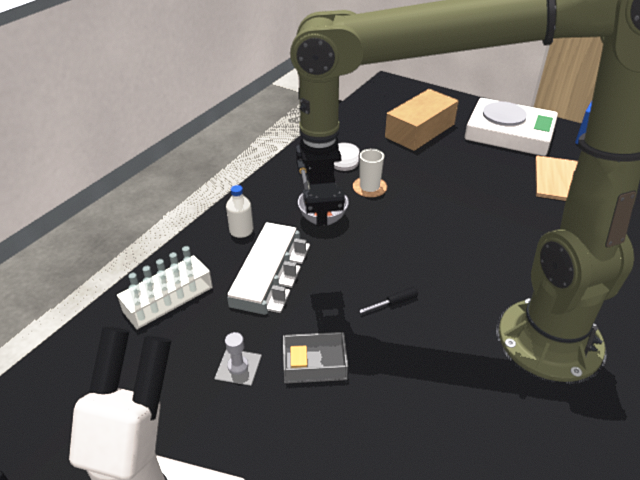

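```bash
python3 home.py 1 2 3|grep wrist; python3 -c "
from h import *
snap('wrist','w37')"
```

```text
wrist 1 dock front -0.0525 back 0.0449 slab rear -0.0753 slab y [-0.0353  0.0332] tab -0.0755 -0.0468
wrist 2 dock front -0.0525 back 0.0446 slab rear -0.0758 slab y [-0.0346  0.0338] tab -0.0759 -0.0474
wrist 3 dock front -0.0522 back 0.0445 slab rear -0.0756 slab y [-0.0352  0.0332] tab -0.0758 -0.0472
```

View pics/w37.png

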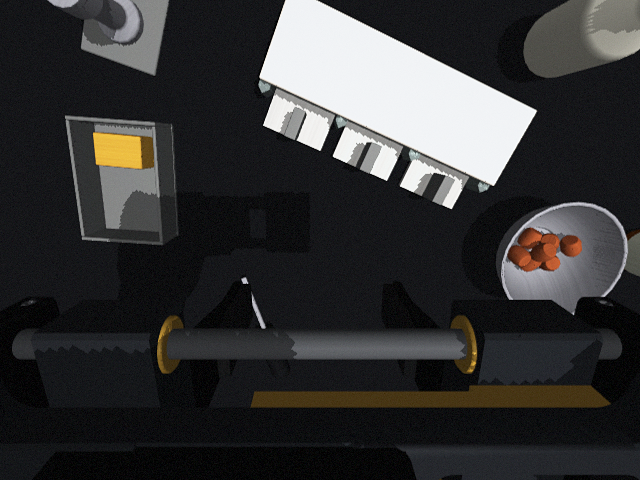

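All three plates are home at (298,120), (367,152) and (432,185). The gauge stands on the pad, the block is in the tub, and the stoppers are in the bowl. Handing in.

```bash
python3 -c "
from bench import job
print(job.close_job())"
```

```text
the job is handed in; nothing more can be done
None
```

The bench is cleared in the order asked, and I handed the job in at about 59 s on the robot's clock.

- **Stoppers and cup:** I poured the stoppers into the steel bowl. Seven show there, and none was seen in the cup or on the bench. The cup stands upright, with its rim within about 1 mm of the mat centre.
- **Plates:** All three are in the dock, one to a bay, with their tabs outside. Their rear edges measured 75.3 to 75.8 mm from the dock origin, against 75 nominal. Each push ended on the end wall with a clear rise in force.
- **Gauge:** It stands upright on the rubber pad, within about 1 mm of the pad centre as measured just before placing.
- **Left alone:** The brass block is still in the tub. The jar and wash bottle read within about 5 mm of where they began, which is about the networks' accuracy.

**What went wrong or disagreed:**
- One plate was knocked aside during the pour, so I measured it again before gripping it.
- My extra nudge on the bay 2 plate pulled it about 39 mm back out when I retreated. I gripped it again, pushed it home and rechecked it.
- In the last top picture the arm hid most of the dock. The plate network found only one plate there, plus a false hit on the bowl, so the plate check rests on the wrist camera.
- A fresh pad outline in that picture came out too large (90 mm instead of 80), so I didn't use it. By it the gauge would be nearly 5 mm off centre.

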